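# Clear the weld fixture, load the bar and lock the cam

### The job

Wipe all four slag chips off the fixture's bed into its yellow catch pan with the scraper block, keeping your fingers off the chips, and stand the scraper back upright on the table. Then take the dark steel bar with the two bolt holes out of the stock rack, where it stands on edge, lay it over on the clear table to get hold of it by its long edges, and lower it flat between the fixture's four pins while the cam lever is still open; never tip or drop it onto the ground bed. Push the red lever through its quarter turn until it meets its stop, so that the cam holds the bar hard against the end block, and leave the copper bar and all other things where they are.

Things in the scene. Friction and masses are not known exactly. Their poses are not given: they have to be found in the camera images.
- fixture: clamping fixture, fixed: steel plate 120 mm (x) by 255 mm (y) on two rails, its flat bed 30 mm above the table. Origin on the table under the middle of the seat; z up, y along the seat; the plate spans x -60..60, y -110..145. Cam and red lever at the +y end, black end block (24 mm tall above the bed) with its face at y -70, yellow catch pan along the +x edge
- seat (a point): middle of the seat on the bed, 30 mm above the fixture's origin, same axes. The bar lies here, length along y. Four brass bullet-nosed pins, 14 mm across, 16 mm tall (upper 8 mm tapered), stand at x +-34.5, y +-58 mm: the bar has 2.5 mm play each side, and 102 mm is free between the pins along y. With the bar against the end block its centre is at y 0
- pan (a point): middle of the inner floor of the yellow catch pan, at x 90, y 0, z 10 mm in the fixture's frame; the pan is open above, inside x 60..117 and y -82..82, its rims 26 mm above the table (4 mm below the bed). Axes as the fixture
- lever_turn (a joint): red lever that turns the eccentric cam about a vertical pin. 0 = fully open, lever pointing to the fixture's +y; grows clockwise seen from above to 1.571 at the end stop, where it points to the fixture's +x. It stays where it is left (friction 0.3 N m; some newtons more at the handle as the cam bites). It starts between 0 and 0.25
- cam_pivot (a point): point on the cam's vertical axis, 66 mm above the table; at x 0, y 102.7 mm in the fixture's frame. The cam disc is 44 mm across, set 11 mm off the axis; its reach towards -y grows from 23.3 mm (lever at 0) to 33 mm (at 1.45, just before the stop), so with the lever open the 140 mm bar has 6.6 to 9.3 mm of free length between end block and cam
- lever_grip (a point): middle of the lever's red grip, 88 mm from the pivot, 66 mm above the table; the grip is a round level bar 22 mm thick, 46 to 124 mm out from the pivot. Below its path stand only the plate's end (30 mm) and a 60 mm high stop stud 14 mm towards the seat from the closed lever, 45 mm from the pivot
- lever: the red lever with its steel eccentric disc, which turns with it, 31.5 to 46.5 mm above the table; origin on the pivot's axis at bed height
- scraper: scraper block, stands upright on the table: steel sole 20 mm (x) by 84 mm (y), 22 mm high, below a wooden grip 26 mm thick (x) by 78 mm long (y), 22 to 76 mm above the sole's underside. Origin under the middle of the sole, z up. Either long side can lead
- steel_bar: dark grey steel bar, 12 by 140 by 50 mm, with two light-ringed bolt holes, about 0.6 kg. It stands on edge in either one of the rack's two slots. Axes: x across the 12 mm thickness, y along the 140 mm length, z up the 50 mm width as it stands; origin in the middle of the lower narrow side. In the fixture it lies flat (x vertical, either face up)
- bar_mid (a point): centre of the steel bar (its axes as the bar's), 25 mm from its long edges; 36 mm above the table when it lies in the fixture
- copper_bar: bystander: copper bar of the same size and frame in the other slot, 60 mm away (centre to centre); leave it
- rack: blue stock rack, fixed, 130 by 130 mm. Origin on the table under its middle; slots along y at x -30 and +30, floor 12 mm above the table, walls up to 32 mm; a bar's top edge is 62 mm above the table. The table between rack and fixture is clear: world x 0.36 to 0.56, y -0.23 to -0.03 (m)
- spray_can: bystander: green bottle with a white cap, 190 mm tall, origin under its middle
- magnet: bystander: red and black welding magnet, 100 by 60 by 22 mm
- chip_hammer: bystander: chipping hammer, about 260 mm long
- wire_brush: bystander: wire brush, 260 mm long
- bar_clamp: bystander: blue bar clamp, 300 mm long
- marker_tin: bystander: tin of markers, 72 mm across, 100 mm tall
- chip1: dark slag chip, about 17 by 14 by 6 mm, loose on the bed within 30 mm of the seat's middle; origin in the middle of its underside
- chip2: dark slag chip, about 17 by 14 by 6 mm, loose on the bed within 30 mm of the seat's middle; origin in the middle of its underside
- chip3: dark slag chip, about 17 by 14 by 6 mm, loose on the bed within 30 mm of the seat's middle; origin in the middle of its underside
- chip4: dark slag chip, about 17 by 14 by 6 mm, loose on the bed within 30 mm of the seat's middle; origin in the middle of its underside
There are look-alikes about, which are no part of the job. There is more than one size of the steel_bar; the one meant has the size given above.

How it is judged:
By the outcome, as a careful person would: the job done as asked, in the order asked, and still so for the second after the job is handed in, with the robot touching nothing.
It also fails if it takes over 72 s, if anything falls off the work surface, if the arm or the gripper's body presses on something with over 40 N, if the wrist force passes 120 N, or if a joint passes its speed limit or range.

### The arm

A 7-joint arm with a two-finger parallel gripper is mounted at the origin on the work surface. World frame = base frame: x ahead of the robot, y to its left, z up, the work surface at z = 0. Lengths are in m, angles in rad, forces in N, time in s.
With the tool pointing down it reaches from about 0.4 to 0.875 m from the base axis. Payload 6.5 kg.
Tool frame: the origin (TCP) lies midway between the tips of the shut fingers; the grasp point (between the pads) lies 19 mm behind it (grip_point_offset is the distance from the TCP to the grasp point, in m); z points along the fingers, y is the direction in which the jaws open and shut (so a half turn about z gives the same grasp; the last joint's range is limited). The gripper opens to 88 mm and grips with 3 to 60 N. Pads are 18 mm wide; open, the fingers measure 123 mm over their backs; the gripper's body (75 mm by 187 mm) begins 45 mm behind the grasp point.
Start: joints at [1.192, 0.536, -0.004, 1.538, 0.003, 1.067, -0.071], TCP at [0.2, -0.618, 0.239] pointing down, gripper open.
Joint ranges: [-2.7, 2.7], [-0.37, 2.16], [-1.27, 1.26], [0.24, 2.4], [-1.31, 4.45], [0.19, 1.91], [-2.76, 2.76]. Speed limits (rad/s): [2.39, 2.39, 3.14, 3.14, 3.14, 3.14, 3.14].

### API

Orientations are given as a unit quaternion [x, y, z, w].
In Python, from workcell import * gives the robot as it stands.
- The arm moves only by the tool drive_tool, never from a script. Its arguments are lists of equal length, an entry for each row: "fingers": the gripper's target within -1 to 1 (fully open at 1, half-way at 0, shut at -1); "offset": the shift along the tool's x, y, z in cm, a list of three; "turn": the turn, a rotation vector about the tool's x, y, z in rad, a list of three. In form: {"fingers": [fingers, ...], "offset": [[tx, ty, tz], ...], "turn": [[rx, ry, rz], ...]}. A call has 1 to 10 rows; each row is the pose to reach, as a shift and turn from the pose measured when the call began, along the tool's axes at that moment; what a row does not reach only later rows make up. A row lasts 1/10 s, in which the tool goes at most 50 mm and 8.59 degrees, less where a joint would pass 70% of its speed; a pose out of reach is approached as far as the arm can. A call with a gripper value outside its range is refused whole. The fingers move at their own pace and stop on an object; "grip_force" is the grip in N (left out, the last holds). Time passes only in rows, so rows that repeat a pose let the fingers close. It gives the time, the measured TCP pose, the force and the opening at its end, in the units of the state.
- observe(): the state, without advancing time (a new reading comes with each control period).
- grab_frame(name): name is "scene" or "top" or "wrist"; returns the picture (384x512x3 uint8, blue, green, red); there is no depth.
- calibration(name): a dict with "K" (3x3 intrinsics, pixels), "R" (3x3) and "t" (3): a world point X has camera coordinates R X + t. Camera axes: x right, y down, z forward; pixel columns grow to the right and rows downward; lengths in m; the calibration is good to about 2 mm. A picture is of the moment at which its call begins: read the wrist's pose just before it. calibration takes no time and is no camera call; for the wrist camera it gives the pose at the moment of the call.
- sign_off(): hands the job in, once; it reports no verdict.
The state is a dict: "clock": time; "qpos": joint angles; "qd": joint speeds; "effort": joint torques, N m; "position": TCP position; "tool_rot": TCP orientation; "force": force on the tool from outside, world axes, zero at the start; "torque": the same for the moment, N m; "grip_width": finger opening in m.
Only numpy, scipy, OpenCV 4.12 (cv2) and the standard library are available. Lean on these libraries where they do the work, as an engineer would, in place of code of your own. Each camera call takes 0.05 s, during which the arm holds its last target.

## Working session

There is one attempt and no reset: what is moved stays moved. The work goes in short steps, Python scripts to look and compute and a tool call to move; the robot and the scene stay as the last step left them, time stands still between calls to the robot, and variables do not carry over. Pictures are saved under pics/ and viewed, and the job is handed in when it is done.

Besides the shell and the picture viewer there is one more tool, called after "Request:" as name(argument=value, ...), one argument or row to a line, values as JSON. drive_tool: Moves the arm, as the interface text tells. Its arguments: {"type":"object","properties":{"fingers":{"type":"array","items":{"type":"number"}},"offset":{"type":"array","items":{"type":"array","items":{"type":"number"}}},"turn":{"type":"array","items":{"type":"array","items":{"type":"number"}}},"grip_force":{"type":"number"}},"required":["fingers","offset","turn"]}

```bash
ls; mkdir -p pics; python3 - <<'E'
from workcell import *
import cv2
s=observe()
for k in s: print(k,s[k])
for n in ["scene","top","wrist"]:
    c=calibration(n); print(n,c)
    cv2.imwrite(f"pics/a_{n}.png",cv2.resize(grab_frame(n),None,fx=1.5,fy=1.5,interpolation=cv2.INTER_CUBIC))
    cv2.imwrite(f"pics/raw_a_{n}.png",grab_frame(n)) if False else None
E
```

```text
pics
clock 0.0
qpos [ 1.1917617   0.53714914 -0.00443165  1.53887098  0.00263156  1.0673231
 -0.07124697]
qd [-0.00099445 -0.00074294 -0.00172539 -0.00029234  0.00125644 -0.00129814
 -0.00040061]
effort [-2.63959337e-04 -5.70984292e+01  9.90550742e-01 -2.51600718e+01
 -5.61676989e-02  1.77875772e-02  1.76404997e-04]
position [ 0.19982013 -0.6178679   0.23785104]
tool_rot [ 9.87788692e-01  1.55797108e-01 -2.14055582e-04 -8.45930656e-04]
force [-0.67303334  0.6498672  -0.32182237]
torque [-0.04221564 -0.02732304 -0.02422444]
grip_width 0.08849704450893713
scene {'K': array([[433.17214608,   0.        , 256.85282818],
       [  0.        , 433.17214608, 189.99389092],
       [  0.        ,   0.        ,   1.        ]]), 'R': array([[-5.74160451e-01,  8.18742485e-01, -7.20821206e-04],
       [ 5.87772303e-01,  4.11574525e-01, -6.96512836e-01],
       [-5.69967979e-01, -4.00333803e-01, -7.17543971e-01]]), 't': array([ 0.31937432, -0.22772297,  1.61716136])}
top {'K': array([[491.08739691,   0.        , 257.26188201],
       [  0.        , 491.08739691, 197.33167504],
       [  0.        ,   0.        ,   1.        ]]), 'R': array([[ 1.51007646e-02, -9.99885949e-01,  2.37168029e-04],
       [-9.89559475e-01, -1.49788098e-02, -1.43344624e-01],
       [ 1.43331828e-01,  1.92992155e-03, -9.89672806e-01]]), 't': array([-0.05019981,  0.50653677,  1.68667051])}
wrist {'K': array([[272.1747239 ,   0.        , 256.19351407],
       [  0.        , 272.1747239 , 193.46748981],
       [  0.        ,   0.        ,   1.        ]]), 'R': array([[ 3.06583979e-01, -9.51843384e-01, -6.60287612e-04],
       [-9.00774443e-01, -2.90358958e-01,  3.22950580e-01],
       [-3.07590093e-01, -9.84167038e-02, -9.46415599e-01]]), 't': array([-0.64948331, -0.042651  ,  0.39161483])}
```

View pics/a_top.png

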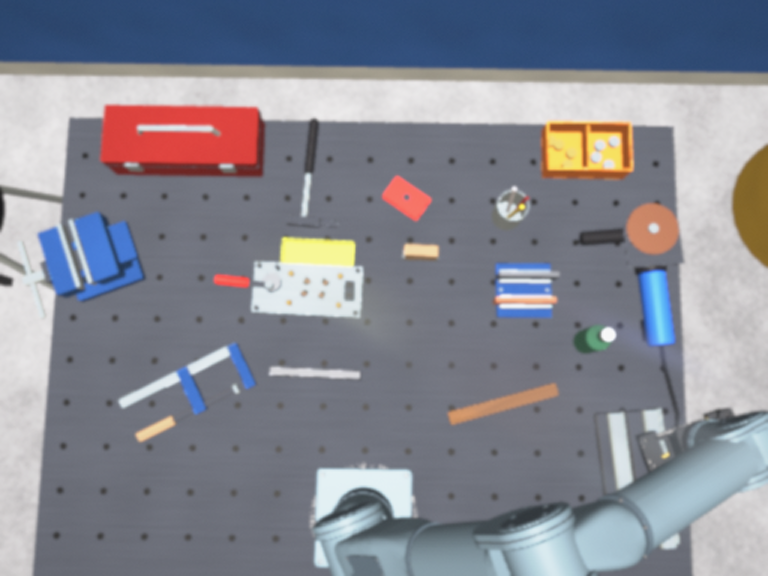

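View pics/a_scene.png

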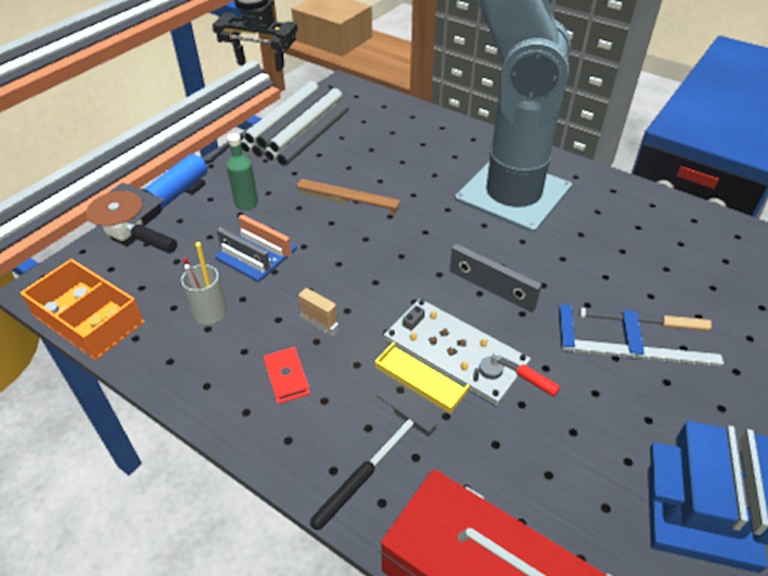

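View pics/a_wrist.png

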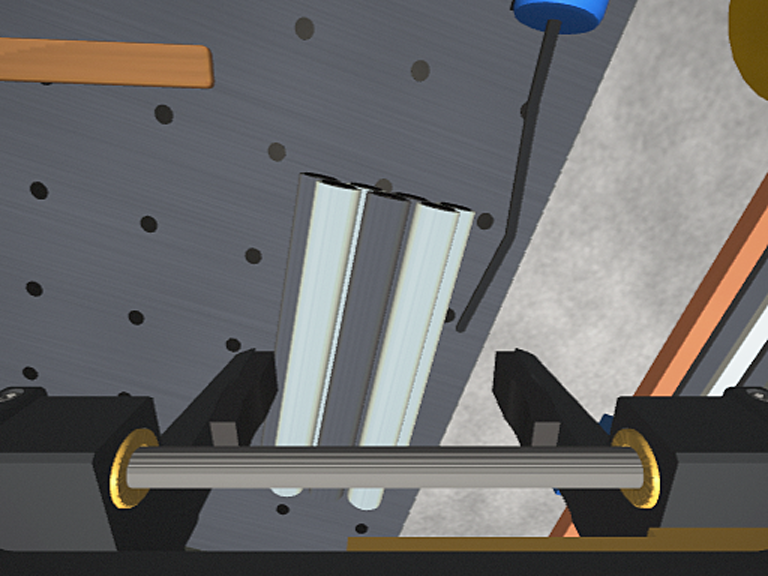

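```bash
cat > h.py <<'E'
from workcell import *
import numpy as np, cv2
from scipy.spatial.transform import Rotation as Ro
def cast(cal,u,v,z):
    R,t,K=cal["R"],cal["t"],cal["K"]
    d=R.T@np.linalg.solve(K,[u,v,1.]); c=-R.T@t
    return c+d*(z-c[2])/d[2]
def proj(cal,X):
    p=cal["K"]@(cal["R"]@np.asarray(X,float)+cal["t"]); return p[:2]/p[2]
def tri(c1,p1,c2,p2):
    P=[c["K"]@np.c_[c["R"],c["t"]] for c in (c1,c2)]
    X=cv2.triangulatePoints(P[0],P[1],np.array(p1,float),np.array(p2,float))[:,0]; return X[:3]/X[3]
def save(name,im,x0=0,y0=0,x1=512,y1=384,f=1.5):
    cv2.imwrite("pics/"+name,cv2.resize(im[y0:y1,x0:x1],None,fx=f,fy=f,interpolation=cv2.INTER_CUBIC))
def tool(pos,rot,s=None):
    "cm offset and rotvec in present tool frame to reach pos,Rotation"
    s=s or observe(); R=Ro.from_quat(s["tool_rot"])
    return R.inv().apply(np.array(pos)-s["position"])*100,(R.inv()*rot).as_rotvec()
def down(yaw):
    "tool z down; tool y (jaw) axis at angle yaw from world x.. jaw dir = (cos,sin)"
    y=np.array([np.cos(yaw),np.sin(yaw),0]); z=np.array([0,0,-1.]); x=np.cross(y,z)
    return Ro.from_matrix(np.c_[x,y,z])
E
python3 - <<'E'
from h import *
im=grab_frame("top"); cv2.imwrite("pics/top.png",im); c=calibration("top")
save("b_fix.png",im,135,150,255,225,6.5)
save("b_rack.png",im,260,150,380,240,6.5)
s=grab_frame("scene");cv2.imwrite("pics/scene.png",s)
save("b_sfix.png",s,240,190,380,280,5.5); save("b_srack.png",s,120,130,260,230,5.5)
w=calibration("wrist"); st=observe(); R=Ro.from_quat(st["tool_rot"])
print("cam in tool", R.inv().apply(-w["R"].T@w["t"]-st["position"]), (R.inv().as_matrix()@w["R"].T).round(3))
print(R.as_matrix().round(3))
E
```

```text
cam in tool [ 0.08533522  0.00014648 -0.14601116] [[-0.001 -0.946 -0.323]
 [ 1.    -0.001  0.   ]
 [-0.001 -0.323  0.946]]
[[ 0.951  0.308 -0.   ]
 [ 0.308 -0.951  0.001]
 [-0.    -0.001 -1.   ]]
```

View pics/b_fix.png

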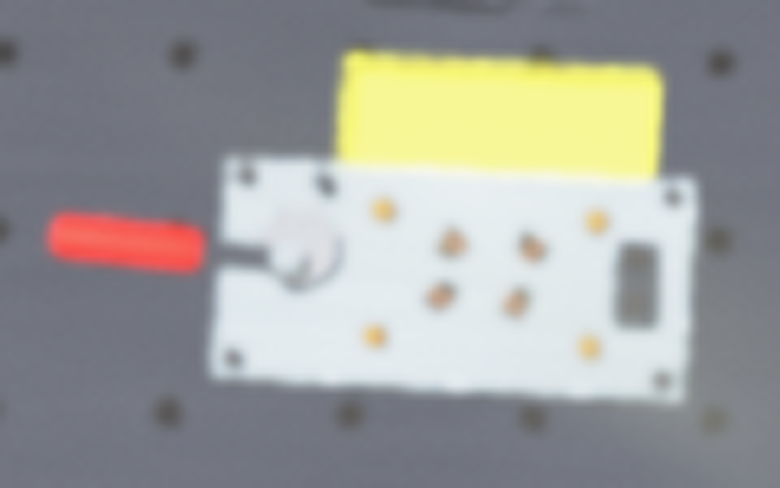

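View pics/b_rack.png

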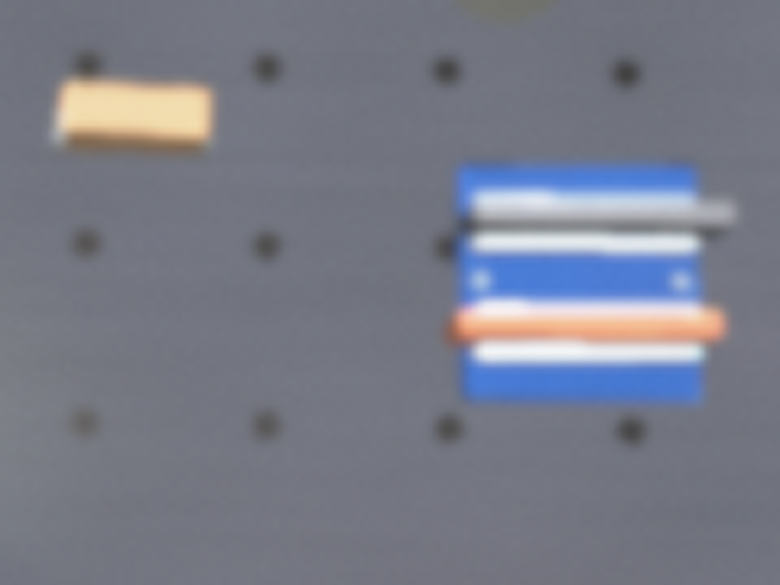

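View pics/b_sfix.png

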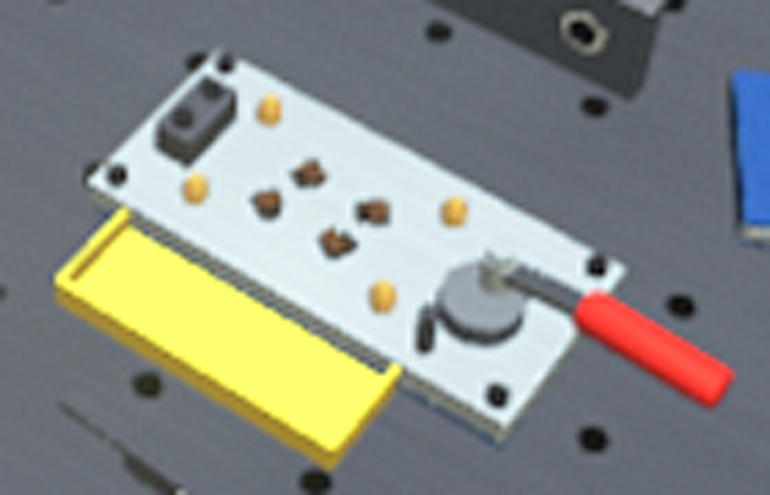

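View pics/b_srack.png

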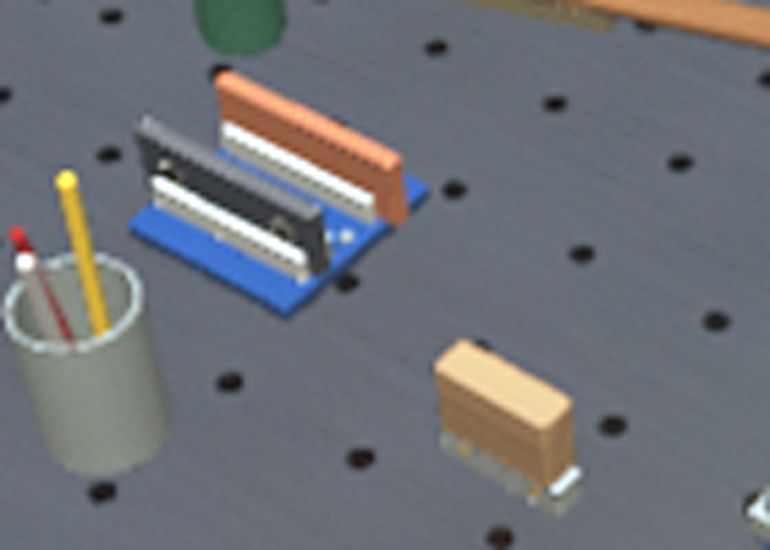

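```bash
python3 - <<'E'
from h import *
c=calibration("top")
f=lambda x,y,z,ox,oy:cast(c,(x+.5)/6.5+ox-.5,(y+.5)/6.5+oy-.5,z)
P=[f(*p,0.040,135,150) for p in [(384,210),(597,222),(375,336),(590,347)]]
print(np.round(P,4)); m=np.mean(P,0); d=(P[0]+P[2]-P[1]-P[3]); print("seat",m,"yaw of y",np.arctan2(-d[0],d[1]))
for n,p in dict(chipA=(452,242),chipB=(533,248),chipC=(441,296),chipD=(516,302)).items(): 
    q=f(*p,.034,135,150)-m; print(n,q.round(4))
print("grip",[f(*p,.066,135,150).round(4) for p in [(52,236),(205,250)]])
print("scraper top",[f(*p,.076,260,150).round(4) for p in [(62,85),(212,88),(208,138),(60,132)]])
print("bar top",[f(*p,.062,260,150).round(4) for p in [(470,210),(735,212)]])
print("rack",[f(*p,.0,260,150).round(4) for p in [(458,166),(695,168),(703,402),(465,402)]])
print("copper top",[f(*p,.062,260,150).round(4) for p in [(455,323),(725,323)]])
E
```

```text
[[0.5582 0.182  0.04  ]
 [0.5534 0.0666 0.04  ]
 [0.4894 0.1845 0.04  ]
 [0.4852 0.0687 0.04  ]]
seat [0.52154416 0.12546289 0.04      ] yaw of y -0.0391608674382682
chipA [ 0.0207  0.0199 -0.006 ]
chipB [ 0.0181 -0.0241 -0.006 ]
chipC [-0.009   0.0249 -0.006 ]
chipD [-0.0117 -0.0157 -0.006 ]
grip [array([0.537 , 0.3547, 0.066 ]), array([0.5307, 0.273 , 0.066 ])]
scraper top [array([ 0.6235, -0.0818,  0.076 ]), array([ 0.623 , -0.1617,  0.076 ]), array([ 0.5959, -0.1597,  0.076 ]), array([ 0.5979, -0.0811,  0.076 ])]
bar top [array([ 0.5617, -0.3009,  0.062 ]), array([ 0.5627, -0.4424,  0.062 ])]
rack [array([ 0.5975, -0.3038,  0.    ]), array([ 0.5983, -0.4353,  0.    ]), array([ 0.4677, -0.4375,  0.    ]), array([ 0.4657, -0.3068,  0.    ])]
copper top [array([ 0.5006, -0.2925,  0.062 ]), array([ 0.5027, -0.436 ,  0.062 ])]
```

```bash
python3 - <<'E'
from h import *
print(tool([.612,-.121,.22],down(0)))
E
```

```text
(array([ 54.5099712 , -34.6264045 ,   1.85488555]), array([-6.80695438e-04, -3.76892736e-04, -1.25796415e+00]))
```

Request:
drive_tool(
  fingers=[1, 1, 1, 1, 1, 1, 1, 1, 1, 1],
  offset=[
    [54.5, -34.6, 1.8],
    [54.5, -34.6, 1.8],
    [54.5, -34.6, 1.8],
    [54.5, -34.6, 1.8],
    [54.5, -34.6, 1.8],
    [54.5, -34.6, 1.8],
    [54.5, -34.6, 1.8],
    [54.5, -34.6, 1.8],
    [54.5, -34.6, 1.8],
    [54.5, -34.6, 1.8],
  ],
  turn=[
    [0, 0, -1.258],
    [0, 0, -1.258],
    [0, 0, -1.258],
    [0, 0, -1.258],
    [0, 0, -1.258],
    [0, 0, -1.258],
    [0, 0, -1.258],
    [0, 0, -1.258],
    [0, 0, -1.258],
    [0, 0, -1.258],
  ],
)

```text
clock: 1.25
position: [0.5198, -0.2322, 0.2247]
tool_rot: [0.707, 0.708, 0.0, -0.0]
force: [1.2, -1.0, 0.3]
grip_width: 0.0882
```

```bash
python3 - <<'E'
from h import *
print(tool([.612,-.121,.22],down(0)))
c=calibration("wrist"); im=grab_frame("wrist"); save("c1.png",im)
print(observe()["position"])
E
```

```text
(array([11.10512062,  9.23276514,  0.47500056]), array([-9.56588400e-05, -5.40663711e-04,  1.24711572e-03]))
[ 0.52571454 -0.22227386  0.22505204]
```

View pics/c1.png

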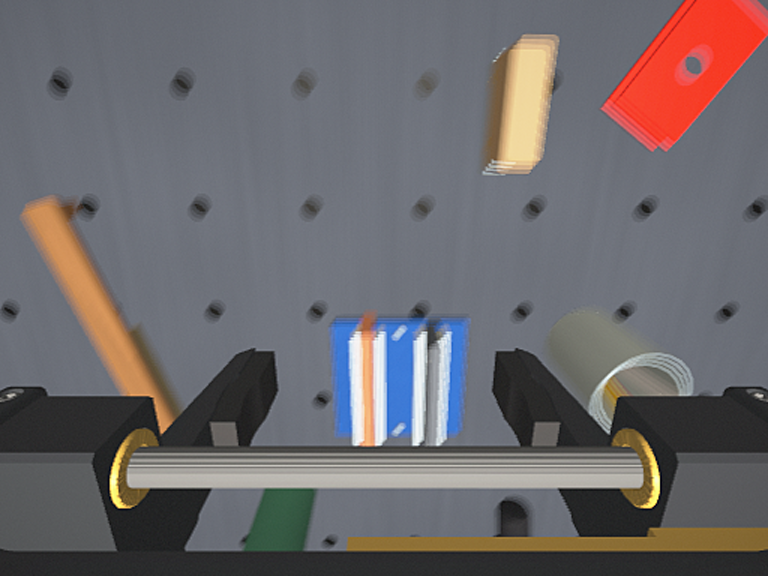

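Request:
drive_tool(
  fingers=[1, 1, 1, 1, 1, 1],
  offset=[
    [11.1, 9.2, 0.5],
    [11.1, 9.2, 0.5],
    [11.1, 9.2, 0.5],
    [11.1, 9.2, 0.5],
    [11.1, 9.2, 0.5],
    [11.1, 9.2, 0.5],
  ],
  turn=[
    [0, 0, 0],
    [0, 0, 0],
    [0, 0, 0],
    [0, 0, 0],
    [0, 0, 0],
    [0, 0, 0],
  ],
)

```text
clock: 1.9
position: [0.6157, -0.1122, 0.2209]
tool_rot: [0.704, 0.71, 0.003, -0.0]
force: [0.3, -0.0, -0.0]
grip_width: 0.0885
```

```bash
python3 - <<'E'
from h import *
s=observe();print(s["position"],s["qd"].round(3),s["force"])
c=calibration("wrist"); im=grab_frame("wrist"); save("c2.png",im); np.savez("c2.npz",im=im,**c)
E
```

```text
[ 0.61565401 -0.11220649  0.22086184] [ 0.023 -0.008  0.01   0.005 -0.001 -0.001 -0.004] [ 0.27027328 -0.00546375 -0.04639872]
```

View pics/c2.png

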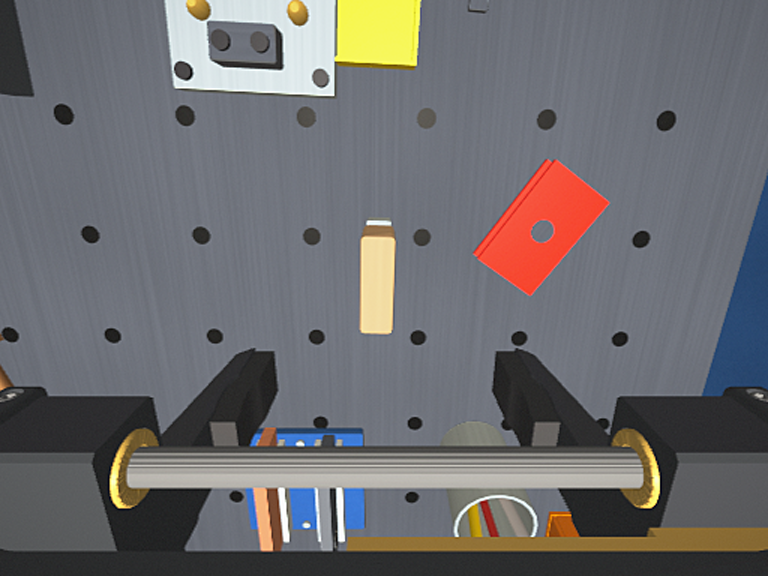

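```bash
python3 - <<'E'
from h import *
c=dict(np.load("c2.npz"))
f=lambda x,y,z:cast(c,(x+.5)/1.5-.5,(y+.5)/1.5-.5,z).round(4)
P=np.array([f(*p,.076) for p in [(361,237),(395,237),(393,334),(360,334)]]);print(P,P.mean(0))
print("block/plate corners",f(175,88,.03),f(335,97,.03), "pan",f(417,66,.026))
s=observe();print(s["position"],s["qd"].round(3))
print(tool([*P.mean(0)[:2],.046],down(0)))
E
```

```text
[[ 0.5999 -0.0859  0.076 ]
 [ 0.6245 -0.0857  0.076 ]
 [ 0.6241 -0.1623  0.076 ]
 [ 0.5984 -0.1625  0.076 ]] [ 0.611725 -0.1241    0.076   ]
block/plate corners [0.46   0.0163 0.03  ] [0.5791 0.0112 0.03  ] pan [0.6403 0.0332 0.026 ]
[ 0.61550481 -0.11284116  0.22098581] [ 0.01  -0.004  0.002  0.    -0.003 -0.    -0.004]
(array([-1.20657365, -0.45315844, 17.49141693]), array([ 0.00376248, -0.00480259,  0.00801919]))
```

Request:
drive_tool(
  fingers=[1, 1, 1, 1, 1, 1, 1, 1],
  offset=[
    [-1.2, -0.4, 4.5],
    [-1.2, -0.4, 9],
    [-1.2, -0.4, 13],
    [-1.2, -0.4, 16],
    [-1.2, -0.4, 18.3],
    [-1.2, -0.4, 18.3],
    [-1.2, -0.4, 18.3],
    [-1.2, -0.4, 18.3],
  ],
  turn=[
    [0.004, -0.005, 0.008],
    [0.004, -0.005, 0.008],
    [0.004, -0.005, 0.008],
    [0.004, -0.005, 0.008],
    [0.004, -0.005, 0.008],
    [0.004, -0.005, 0.008],
    [0.004, -0.005, 0.008],
    [0.004, -0.005, 0.008],
  ],
)

```text
clock: 2.75
position: [0.6133, -0.125, 0.0397]
tool_rot: [0.708, 0.707, 0.0, 0.001]
force: [-0.1, 1.2, -0.0]
grip_width: 0.0883
```

```bash
python3 - <<'E'
from h import *
print(tool([.6117,-.1241,.038],down(0)))
s=observe();print(s["position"],s["qd"].round(3),s["force"])
E
```

```text
(array([ 0.09205682, -0.15604013,  0.17063989]), array([ 0.00231898,  0.00095779, -0.00114107]))
[ 0.61325539 -0.12502071  0.03971089] [-0.006 -0.005 -0.003 -0.001  0.002 -0.002 -0.002] [-0.05845264  1.18805595 -0.01642618]
```

Close on the grip.

Request:
drive_tool(
  fingers=[-0.2, -0.5, -0.7, -0.7, -0.7, -0.7, -0.7],
  offset=[
    [0.1, -0.16, 0.1],
    [0.1, -0.16, 0.1],
    [0.1, -0.16, 0.1],
    [0.1, -0.16, 0.1],
    [0.1, -0.16, 0.1],
    [0.1, -0.16, 0.1],
    [0.1, -0.16, 0.1],
  ],
  turn=[
    [0, 0, 0],
    [0, 0, 0],
    [0, 0, 0],
    [0, 0, 0],
    [0, 0, 0],
    [0, 0, 0],
    [0, 0, 0],
  ],
  grip_force=35,
)

```text
clock: 3.45
position: [0.6116, -0.124, 0.0386]
tool_rot: [0.708, 0.707, 0.0, 0.001]
force: [0.9, -0.6, -0.7]
grip_width: 0.0343
```

```bash
python3 - <<'E'
from h import *
s=observe();print(s["position"],s["qd"].round(3),s["force"],s["grip_width"],s["tool_rot"])
E
```

```text
[ 0.61162224 -0.12396585  0.03863346] [ 0.001 -0.     0.    -0.002 -0.001  0.002  0.001] [ 0.88293078 -0.61403518 -0.69430943] 0.03427837096362313 [7.07510318e-01 7.06702043e-01 4.55579707e-04 1.07907336e-03]
```

Request:
drive_tool(
  fingers=[-1, -1, -1, -1],
  offset=[
    [0, 0, 0],
    [0, 0, 0],
    [0, 0, 0],
    [0, 0, 0],
  ],
  turn=[
    [0, 0, 0],
    [0, 0, 0],
    [0, 0, 0],
    [0, 0, 0],
  ],
  grip_force=35,
)

```text
clock: 3.85
position: [0.6115, -0.124, 0.0385]
tool_rot: [0.708, 0.707, 0.0, 0.001]
force: [-0.5, 0.5, -0.9]
grip_width: 0.026
```

```bash
python3 - <<'E'
from h import *
s=observe();print(s["position"],s["qd"].round(3),s["force"],s["grip_width"],s["tool_rot"])
E
```

```text
[ 0.6114948  -0.12395413  0.03854038] [-0.    -0.    -0.001  0.001  0.001  0.001  0.   ] [-0.54211611  0.5288453  -0.87543574] 0.025959521374400992 [7.07500100e-01 7.06712467e-01 3.80562666e-04 9.75722252e-04]
```

```bash
python3 - <<'E'
from h import *
print(tool([.50,.03,.20],down(-.039)))
E
```

```text
(array([ 15.36939765, -11.13561242, -16.18028188]), array([0.00193424, 0.00080417, 0.0378861 ]))
```

Request:
drive_tool(
  fingers=[-1, -1, -1, -1, -1, -1, -1, -1, -1, -1],
  offset=[
    [0, 0, -2],
    [0, 0, -6],
    [1, -0.5, -10],
    [5, -3, -14],
    [9, -6, -16.2],
    [12, -9, -16.2],
    [15.4, -11.1, -16.2],
    [15.4, -11.1, -16.2],
    [15.4, -11.1, -16.2],
    [15.4, -11.1, -16.2],
  ],
  turn=[
    [0, 0, 0],
    [0, 0, 0],
    [0, 0, 0.038],
    [0, 0, 0.038],
    [0, 0, 0.038],
    [0, 0, 0.038],
    [0.002, 0, 0.038],
    [0.002, 0, 0.038],
    [0.002, 0, 0.038],
    [0.002, 0, 0.038],
  ],
)

```text
clock: 4.85
position: [0.5008, 0.0291, 0.2]
tool_rot: [0.721, 0.693, -0.001, 0.0]
force: [0.7, 0.4, -3.0]
grip_width: 0.026
```

```bash
python3 - <<'E'
from h import *
s=observe();print(s["position"],s["qd"].round(3),s["grip_width"])
c=calibration("wrist"); im=grab_frame("wrist"); save("d1.png",im); np.savez("d1.npz",im=im,**c)
E
```

```text
[0.50082395 0.02909442 0.19999188] [ 0.011  0.007  0.006 -0.006 -0.003  0.001 -0.004] 0.026021393051524556
```

View pics/d1.png

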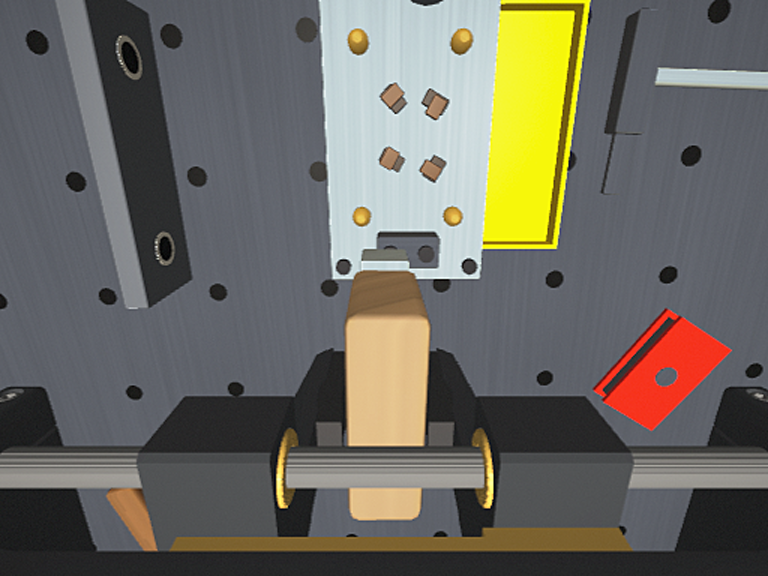

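```bash
cat >> h.py <<'E'
def pins(im,c,z=.038):
    h=cv2.cvtColor(im,cv2.COLOR_BGR2HSV)
    m=cv2.inRange(h,(14,120,110),(24,255,255))
    n,l,st,ce=cv2.connectedComponentsWithStats(m)
    return [(ce[i].round(2),st[i][4],cast(c,*ce[i],z).round(4)) for i in range(1,n) if st[i][4]>12]
def fitfix(P):
    "P in order (+,+),(+,-),(-,+),(-,-)"
    M=np.array([[.0345,.058],[.0345,-.058],[-.0345,.058],[-.0345,-.058]])
    P=np.array(P)[:,:2]; m=P.mean(0); H=M.T@(P-m)
    a=np.arctan2(H[0,1]-H[1,0],H[0,0]+H[1,1]); R=np.array([[np.cos(a),-np.sin(a)],[np.sin(a),np.cos(a)]])
    return m,a,(P-m-M@R.T)*1000
E
python3 - <<'E'
from h import *
d=dict(np.load("d1.npz"))
for q in pins(d["im"],d): print(q)
E
```

```text
(array([369.56,  98.89]), np.int32(460), array([0.6264, 0.1098, 0.038 ]))
(array([238.16,  26.78]), np.int32(167), array([0.4904, 0.1828, 0.038 ]))
(array([307.37,  26.59]), np.int32(172), array([0.5587, 0.1802, 0.038 ]))
(array([240.67, 143.89]), np.int32(110), array([0.4859, 0.0678, 0.038 ]))
(array([301.31, 143.67]), np.int32(116), array([0.5541, 0.0651, 0.038 ]))
(array([257.66, 196.1 ]), np.int32(960), array([0.5025, 0.0047, 0.038 ]))
(array([187.53, 312.27]), np.int32(165), array([ 0.397 , -0.1645,  0.038 ]))
(array([324.14, 310.89]), np.int32(157), array([ 0.589 , -0.1701,  0.038 ]))
(array([ 88.83, 343.3 ]), np.int32(651), array([ 0.2445, -0.2151,  0.038 ]))
(array([283.74, 360.76]), np.int32(3280), array([ 0.5314, -0.2617,  0.038 ]))
```

```bash
python3 - <<'E'
from h import *
d=dict(np.load("d1.npz"))
m,a,r=fitfix([[.5587,.1802],[.5541,.0651],[.4904,.1828],[.4859,.0678]]);print(m,a,r.round(1))
f=lambda x,y,z:cast(d,(x+.5)/1.5-.5,(y+.5)/1.5-.5,z)
R=np.array([[np.cos(a),-np.sin(a)],[np.sin(a),np.cos(a)]])
for n,p,z in [("plate-",(332,278),.03),("plate+",(480,279),.03),("pan",(556,248),.026),("c",(393,97),.034),("c",(435,103),.034),("c",(391,158),.034),("c",(432,167),.034)]:
    print(n,(R.T@(f(*p,z)[:2]-m)*1000).round(1))
w=lambda x,y:(m+R@np.array([x,y])/1000).round(4)
print(w(-41,0),w(70,0))
s=observe(); print(s["position"])
print("start",tool([*w(-41,0),.13],down(a)))
E
```

```text
[0.522275 0.123975] -0.03933987197355858 [[-0.3 -0.4]
 [-0.4  0.4]
 [ 0.3 -0.5]
 [ 0.4  0.4]]
plate- [ -59.3 -108.6]
plate+ [  60.6 -109.8]
pan [120.5 -85.2]
c [-10.6  24.1]
c [18.7 20.2]
c [-11.9 -16.3]
c [ 18.2 -22.6]
[0.4813 0.1256] [0.5922 0.1212]
[0.50092611 0.02894239 0.19994493]
start (array([ 9.58546559, -2.35825264,  6.9827782 ]), array([-0.00011071,  0.00124953, -0.00185558]))
```

Request:
drive_tool(
  fingers=[-1, -1, -1, -1, -1, -1, -1, -1, -1, -1],
  offset=[
    [5, -1.5, 0],
    [9.6, -2.35, 0],
    [9.6, -2.35, 2],
    [9.6, -2.35, 6],
    [9.6, -2.35, 10],
    [9.6, -2.35, 11.5],
    [9.6, -2.35, 12],
    [9.6, -2.35, 12],
    [9.6, -2.35, 12],
    [9.6, -2.35, 12],
  ],
  turn=[
    [0, 0.001, -0.002],
    [0, 0.001, -0.002],
    [0, 0.001, -0.002],
    [0, 0.001, -0.002],
    [0, 0.001, -0.002],
    [0, 0.001, -0.002],
    [0, 0.001, -0.002],
    [0, 0.001, -0.002],
    [0, 0.001, -0.002],
    [0, 0.001, -0.002],
  ],
)

```text
clock: 5.9
position: [0.4825, 0.1257, 0.0809]
tool_rot: [0.721, 0.693, 0.001, 0.001]
force: [-0.1, -0.6, -3.1]
grip_width: 0.0256
```

```bash
cat >> h.py <<'E'
A=-.0393; C0=np.array([.5223,.1240]); RF=np.array([[np.cos(A),-np.sin(A)],[np.sin(A),np.cos(A)]])
def w(x,y): return C0+RF@np.array([x,y])/1000
def infix(p): return RF.T@(np.array(p)[:2]-C0)*1000
E
python3 - <<'E'
from h import *
s=observe(); print(s["position"],infix(s["position"]),s["qd"].round(3),s["force"])
print(tool([*w(-41,0),.0695],down(A)))
save("d2.png",grab_frame("wrist"))
E
```

```text
[0.48247621 0.12574733 0.08090201] [-39.86169331   0.18131193] [-0.003 -0.001  0.     0.007  0.003 -0.002 -0.002] [-0.13697461 -0.61247372 -3.12721738]
(array([-0.01862895, -0.11616037,  1.1399579 ]), array([ 0.00205226, -0.00038149, -0.00054634]))
```

View pics/d2.png

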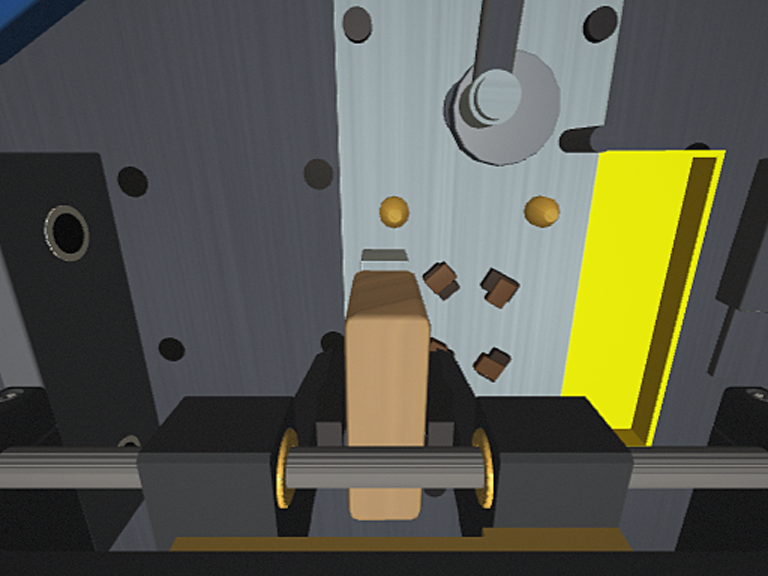

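Request:
drive_tool(
  fingers=[-1, -1, -1, -1, -1],
  offset=[
    [0, -0.1, 0.5],
    [0, -0.1, 0.9],
    [0, -0.1, 1.15],
    [0, -0.1, 1.15],
    [0, -0.1, 1.15],
  ],
  turn=[
    [0.002, 0, 0],
    [0.002, 0, 0],
    [0.002, 0, 0],
    [0.002, 0, 0],
    [0.002, 0, 0],
  ],
)

```text
clock: 6.45
position: [0.4812, 0.1258, 0.0692]
tool_rot: [0.721, 0.693, -0.0, -0.0]
force: [0.7, 0.1, -2.4]
grip_width: 0.0254
```

```bash
python3 - <<'E'
from h import *
s=observe(); print(s["position"],infix(s["position"]),s["qd"].round(3),s["force"])
print(tool([*w(70,0),.0693],down(A)))
E
```

```text
[0.48121413 0.12579458 0.06920439] [-41.12465482   0.17893503] [ 0.001 -0.005 -0.003 -0.002 -0.001  0.002 -0.001] [ 0.65479104  0.10819305 -2.40390179]
(array([-0.01437483, 11.11246556, -0.0142532 ]), array([-0.00042193, -0.00021874, -0.00031641]))
```

Request:
drive_tool(
  fingers=[-1, -1, -1, -1, -1, -1, -1, -1, -1, -1],
  offset=[
    [0, 0.8, 0],
    [0, 1.6, 0],
    [0, 2.4, 0],
    [0, 3.3, 0],
    [0, 4.2, 0],
    [0, 5.1, 0],
    [0, 6, 0],
    [0, 6.9, 0],
    [0, 7.8, 0],
    [0, 8.7, 0],
  ],
  turn=[
    [0, 0, 0],
    [0, 0, 0],
    [0, 0, 0],
    [0, 0, 0],
    [0, 0, 0],
    [0, 0, 0],
    [0, 0, 0],
    [0, 0, 0],
    [0, 0, 0],
    [0, 0, 0],
  ],
)

```text
clock: 7.45
position: [0.569, 0.1223, 0.0692]
tool_rot: [0.721, 0.693, -0.0, -0.0]
force: [-0.5, 0.0, -2.1]
grip_width: 0.0256
```

```bash
python3 - <<'E'
from h import *
s=observe(); print(s["position"],infix(s["position"]),s["qd"].round(3),s["force"],s["grip_width"])
print(tool([*w(72,0),.0693],down(A)))
save("d3.png",grab_frame("wrist"))
E
```

```text
[0.5689714  0.12230575 0.0691568 ] [46.70193175  0.14076808] [ 0.019  0.109  0.004 -0.232 -0.009  0.123  0.085] [-0.47015739  0.02977084 -2.13049303] 0.025573774060155232
(array([-0.01319896,  2.52980723, -0.01506491]), array([-0.00029307, -0.00022728, -0.00034568]))
```

View pics/d3.png

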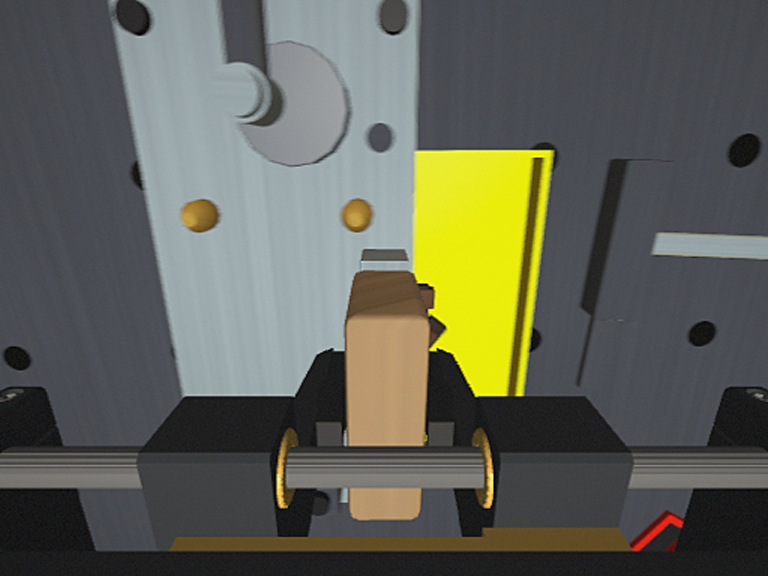

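Request:
drive_tool(
  fingers=[-1, -1, -1, -1, -1, -1],
  offset=[
    [0, 0.9, 0],
    [0, 1.8, 0],
    [0, 2.6, 0],
    [0, 2.8, 0],
    [0, 2.8, 0],
    [0, 2.8, 0],
  ],
  turn=[
    [0, 0, 0],
    [0, 0, 0],
    [0, 0, 0],
    [0, 0, 0],
    [0, 0, 0],
    [0, 0, 0],
  ],
)

```text
clock: 8.1
position: [0.5982, 0.1211, 0.0693]
tool_rot: [0.721, 0.693, 0.001, 0.0]
force: [0.1, -0.1, -1.7]
grip_width: 0.0255
```

Request:
drive_tool(
  fingers=[-1, -1, -1, -1, -1, -1],
  offset=[
    [0, 0, -1],
    [0, 0, -4],
    [0, 0, -8],
    [-3, 0, -13],
    [-7, 0, -13],
    [-7, 0, -13],
  ],
  turn=[
    [0, 0, 0],
    [0, 0, 0],
    [0, 0, 0],
    [0, 0, 0],
    [0, 0, 0],
    [0, 0, 0],
  ],
)

```text
clock: 8.7
position: [0.5966, 0.043, 0.2018]
tool_rot: [0.724, 0.69, -0.0, 0.003]
force: [-0.2, -1.6, -3.1]
grip_width: 0.0257
```

```bash
python3 - <<'E'
from h import *
s=observe(); print(s["position"],infix(s["position"]),s["qd"].round(3),s["force"],s["grip_width"])
save("d4.png",grab_frame("wrist")); t=grab_frame("top"); save("d4t.png",t,135,140,255,225,6.5)
E
```

```text
[0.59657754 0.04297096 0.20176442] [ 77.40381362 -78.04812234] [-0.055  0.042 -0.044  0.026 -0.027 -0.024 -0.063] [-0.21760363 -1.63706979 -3.10628353] 0.025737170456806183
```

View pics/d4.png

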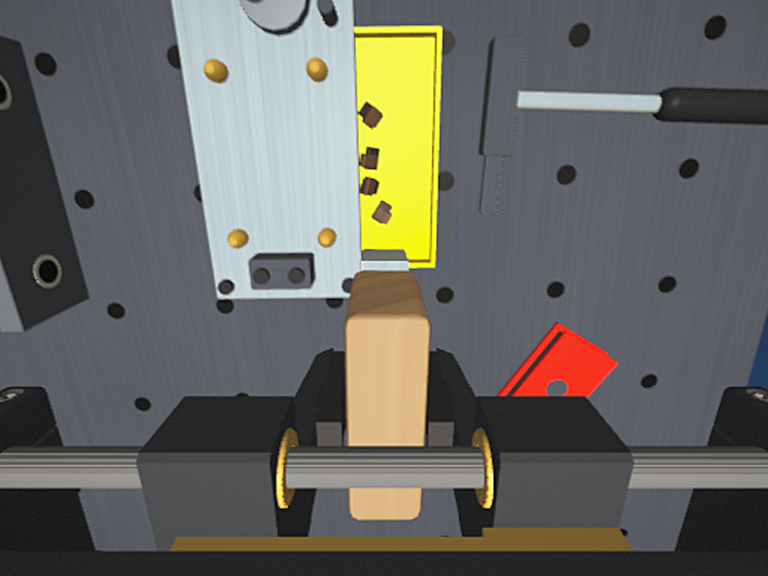

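View pics/d4t.png

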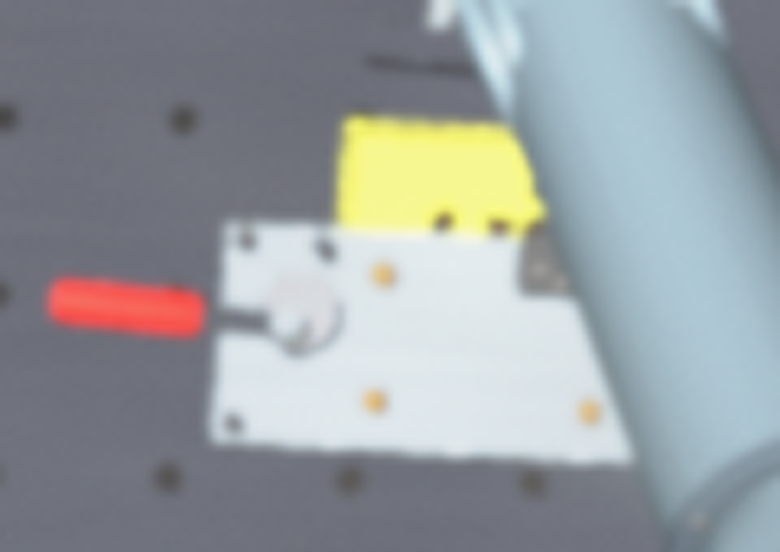

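```bash
python3 - <<'E'
from h import *
print(tool([.6115,-.124,.040],down(0)))
E
```

```text
(array([-17.25684057,   2.3487892 ,  16.0119982 ]), array([ 0.00175198,  0.00015215, -0.04295138]))
```

Request:
drive_tool(
  fingers=[-1, -1, -1, -1, -1, -1, -1, -1, -1, -1],
  offset=[
    [-5, 1, 0],
    [-10, 2, 0],
    [-14, 2.35, 2],
    [-17.2, 2.35, 6],
    [-17.2, 2.35, 11],
    [-17.2, 2.35, 14],
    [-17.2, 2.35, 15],
    [-17.2, 2.35, 15.3],
    [-17.2, 2.35, 15.3],
    [-17.2, 2.35, 15.3],
  ],
  turn=[
    [0.002, 0, -0.043],
    [0.002, 0, -0.043],
    [0.002, 0, -0.043],
    [0.002, 0, -0.043],
    [0.002, 0, -0.043],
    [0.002, 0, -0.043],
    [0.002, 0, -0.043],
    [0.002, 0, -0.043],
    [0.002, 0, -0.043],
    [0.002, 0, -0.043],
  ],
)

```text
clock: 9.8
position: [0.6131, -0.123, 0.0491]
tool_rot: [0.707, 0.707, 0.001, 0.001]
force: [0.7, 0.2, -2.7]
grip_width: 0.0258
```

```bash
python3 - <<'E'
from h import *
s=observe(); print(s["position"],s["qd"].round(3),s["force"],s["grip_width"])
print(tool([.6115,-.124,.0385],down(0)))
E
```

```text
[ 0.61312263 -0.12302374  0.04911348] [ 0.003 -0.003  0.003  0.002  0.001 -0.003 -0.002] [ 0.74064784  0.21814801 -2.66113202] 0.025801715153126393
(array([-0.09703413, -0.16548104,  1.06090542]), array([0.00297087, 0.00045328, 0.0006752 ]))
```

Request:
drive_tool(
  fingers=[-1, -1, -1, -1, -0.6, -0.2, 0.2, 0.6, 0.6],
  offset=[
    [-0.1, -0.15, 0.6],
    [-0.1, -0.15, 1.07],
    [-0.1, -0.15, 1.1],
    [-0.1, -0.15, 1.1],
    [-0.1, -0.15, 1.1],
    [-0.1, -0.15, 1.1],
    [-0.1, -0.15, 1.0],
    [-0.1, -0.15, 0.9],
    [-0.1, -0.15, 0],
  ],
  turn=[
    [0.003, 0, 0.001],
    [0.003, 0, 0.001],
    [0.003, 0, 0.001],
    [0.003, 0, 0.001],
    [0.003, 0, 0.001],
    [0.003, 0, 0.001],
    [0.003, 0, 0.001],
    [0.003, 0, 0.001],
    [0.003, 0, 0.001],
  ],
)

```text
clock: 10.7
position: [0.6107, -0.1238, 0.0485]
tool_rot: [0.707, 0.707, -0.001, -0.001]
force: [-0.2, -0.8, 0.2]
grip_width: 0.056
```

```bash
python3 - <<'E'
from h import *
s=observe(); print(s["position"],s["qd"].round(3),s["force"],s["grip_width"])
save("e1.png",grab_frame("wrist"))
print(tool([.56,-.37,.22],down(0)))
E
```

```text
[ 0.61068827 -0.12380836  0.04849524] [ 0.042 -0.15  -0.063 -0.021 -0.067  0.159  0.052] [-0.24969341 -0.76911676  0.24495645] 0.055965389452111096
(array([-24.61249701,  -5.19437964, -16.92642677]), array([ 0.00094144,  0.00054936, -0.00022135]))
```

View pics/e1.png

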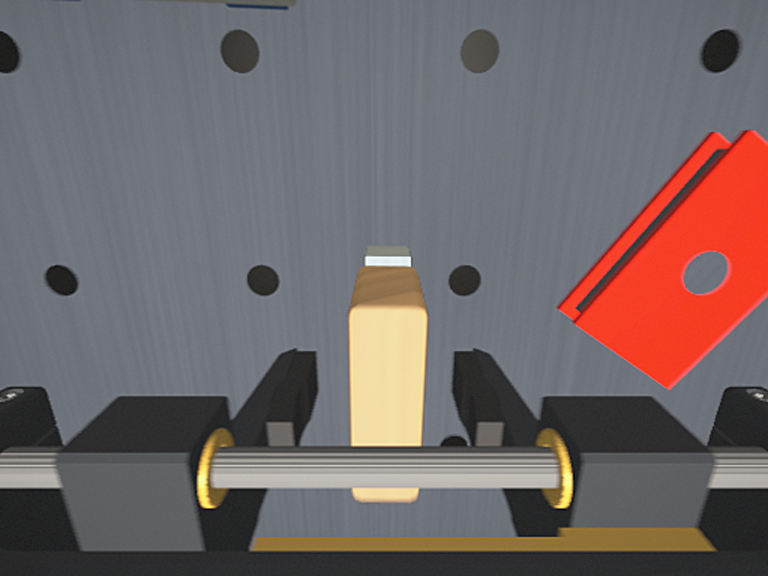

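Request:
drive_tool(
  fingers=[0.6, 0.6, 0.2, -0.2, -0.3, -0.3, -0.3, -0.3, -0.3, -0.3],
  offset=[
    [0, 0, -4],
    [0, 0, -9],
    [-2, 0, -14],
    [-6, -1, -17],
    [-10, -2, -17],
    [-14, -3, -17],
    [-18, -4, -17],
    [-22, -5, -17],
    [-24.6, -5.2, -17],
    [-24.6, -5.2, -17],
  ],
  turn=[
    [0, 0, 0],
    [0, 0, 0],
    [0, 0, 0],
    [0, 0, 0],
    [0, 0, 0],
    [0, 0, 0],
    [0, 0, 0],
    [0, 0, 0],
    [0, 0, 0],
    [0, 0, 0],
  ],
)

```text
clock: 11.75
position: [0.5577, -0.3755, 0.2209]
tool_rot: [0.71, 0.705, -0.001, 0.001]
force: [0.1, 0.1, 0.2]
grip_width: 0.0306
```

Request:
drive_tool(
  fingers=[-0.3, -0.3],
  offset=[
    [0, 0, 0],
    [0, 0, 0],
  ],
  turn=[
    [0, 0, 0],
    [0, 0, 0],
  ],
)

```text
clock: 11.95
position: [0.558, -0.3747, 0.2212]
tool_rot: [0.709, 0.705, -0.001, 0.001]
force: [0.1, -0.3, 0.7]
grip_width: 0.0309
```

```bash
python3 - <<'E'
from h import *
s=observe(); print(s["position"],s["qpos"].round(4),s["qd"].round(3),s["grip_width"])
c=calibration("wrist"); im=grab_frame("wrist"); save("f1.png",im); np.savez("f1.npz",im=im,**c)
save("f1s.png",grab_frame("scene"))
E
```

```text
[ 0.55800737 -0.37470273  0.22118334] [ 0.7874  0.6256 -0.4049  1.4726  0.2656  1.0955  0.3232] [-0.012 -0.001 -0.006  0.006 -0.     0.     0.001] 0.030938238920363303
```

View pics/f1.png

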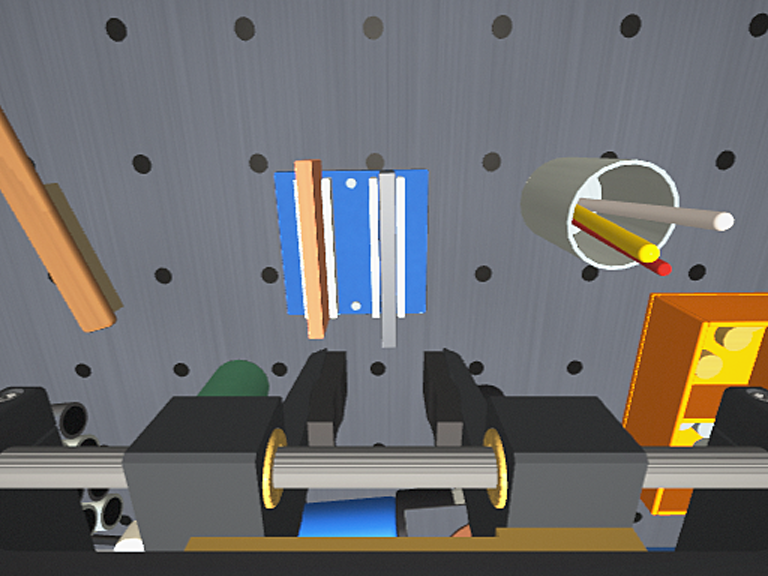

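View pics/f1s.png

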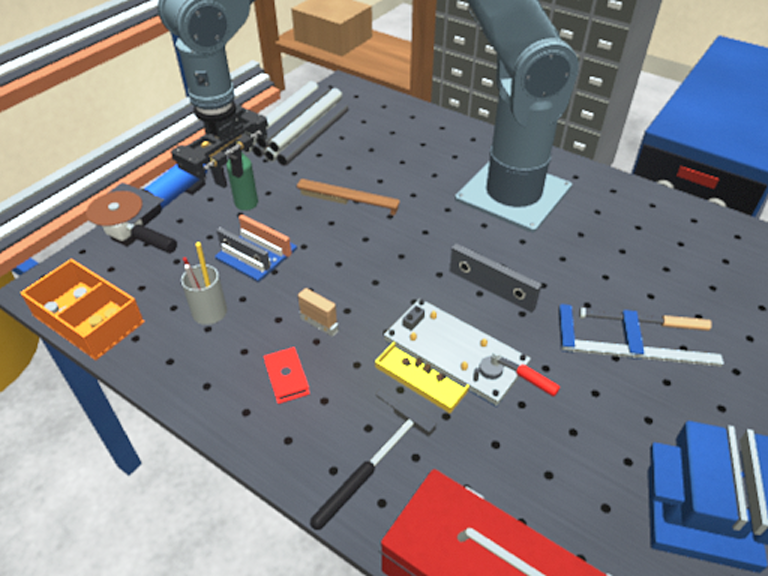

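```bash
python3 - <<'E'
from h import *
c=dict(np.load("f1.npz"))
f=lambda x,y,z:cast(c,(x+.5)/1.5-.5,(y+.5)/1.5-.5,z).round(4)
P=np.array([f(*p,.062) for p in [(379.5,173),(395,173),(396.5,347),(381.5,347)]]);print(P,P.mean(0))
Q=np.array([f(*p,.062) for p in [(295,161),(320,161),(325,338),(307,338)]]);print(Q,Q.mean(0))
t=calibration("top");print("cap",cast(t,607/1.5,334/1.5,.19))
save("f2.png",c["im"],160,90,320,240,5)
big=[cast(t,x/1.5,y/1.5,.05) for x,y in [(270,370),(360,374)]];print("big bar",big,np.linalg.norm(big[0]-big[1]))
print(tool([P.mean(0)[0],P.mean(0)[1],.037],down(0)))
E
```

```text
[[ 0.556  -0.3058  0.062 ]
 [ 0.5671 -0.3059  0.062 ]
 [ 0.5684 -0.4449  0.062 ]
 [ 0.556  -0.4448  0.062 ]] [ 0.561875 -0.37535   0.062   ]
[[ 0.4959 -0.2971  0.062 ]
 [ 0.5137 -0.2972  0.062 ]
 [ 0.5096 -0.4362  0.062 ]
 [ 0.4947 -0.436   0.062 ]] [ 0.503475 -0.366625  0.062   ]
cap [ 0.41094763 -0.51122083  0.19      ]
big bar [array([0.33025252, 0.21991382, 0.05      ]), array([0.32425949, 0.01389247, 0.05      ])] 0.2061085061253016
(array([-0.07610744,  0.34232342, 18.41430904]), array([ 0.00064243,  0.00302482, -0.00535813]))
```

View pics/f2.png

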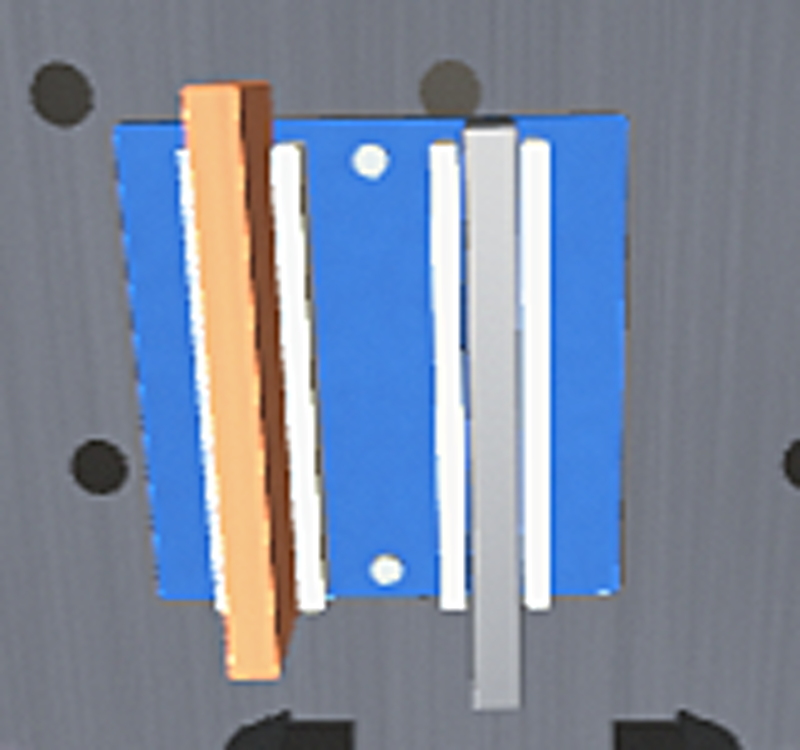

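Request:
drive_tool(
  fingers=[-0.3, -0.3, -0.3, -0.3, -0.3, -0.3, -0.3, -0.3, -0.3],
  offset=[
    [-0.05, 0.35, 3],
    [-0.05, 0.35, 7],
    [-0.05, 0.35, 11],
    [-0.05, 0.35, 13],
    [-0.05, 0.35, 14.5],
    [-0.05, 0.35, 15],
    [-0.05, 0.35, 15],
    [-0.05, 0.35, 15],
    [-0.05, 0.35, 15],
  ],
  turn=[
    [0, 0.003, -0.005],
    [0, 0.003, -0.005],
    [0, 0.003, -0.005],
    [0, 0.003, -0.005],
    [0, 0.003, -0.005],
    [0, 0.003, -0.005],
    [0, 0.003, -0.005],
    [0, 0.003, -0.005],
    [0, 0.003, -0.005],
  ],
)

```text
clock: 12.95
position: [0.5628, -0.3754, 0.0726]
tool_rot: [0.707, 0.707, 0.001, 0.001]
force: [-0.5, -0.4, -0.5]
grip_width: 0.0311
```

```bash
python3 - <<'E'
from h import *
s=observe(); print(s["position"],s["force"],s["grip_width"])
save("f3.png",grab_frame("wrist"))
print(tool([.562,-.3754,.037],down(0)))
E
```

```text
[ 0.56284255 -0.37544089  0.07263428] [-0.52412184 -0.39927703 -0.47950649] 0.03111505048026543
(array([ 7.58052383e-04, -7.53908666e-02,  3.54413889e+00]), array([ 0.00236684,  0.0010731 , -0.00042729]))
```

View pics/f3.png

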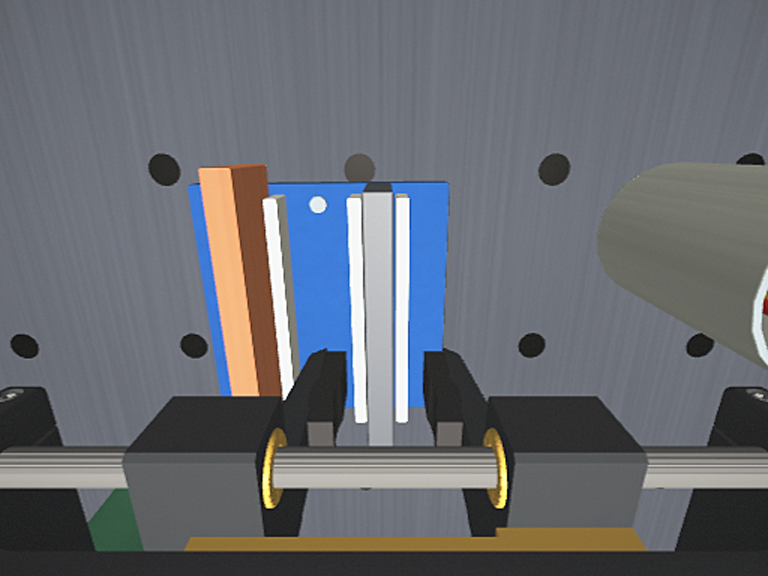

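Bar is between the fingers (centre x≈378 px). Descend and grip.

Request:
drive_tool(
  fingers=[-0.3, -0.3, -0.3, -0.6, -1, -1, -1, -1, -1],
  offset=[
    [0, -0.07, 1.8],
    [0, -0.07, 3.2],
    [0, -0.07, 3.55],
    [0, -0.07, 3.55],
    [0, -0.07, 3.55],
    [0, -0.07, 3.55],
    [0, -0.07, 3.55],
    [0, -0.07, 3.55],
    [0, -0.07, 3.55],
  ],
  turn=[
    [0.002, 0.001, 0],
    [0.002, 0.001, 0],
    [0.002, 0.001, 0],
    [0.002, 0.001, 0],
    [0.002, 0.001, 0],
    [0.002, 0.001, 0],
    [0.002, 0.001, 0],
    [0.002, 0.001, 0],
    [0.002, 0.001, 0],
  ],
  grip_force=50,
)

```text
clock: 13.9
position: [0.5621, -0.3755, 0.0371]
tool_rot: [0.707, 0.707, 0.0, 0.0]
force: [0.8, 1.0, 0.5]
grip_width: 0.0117
```

```bash
python3 - <<'E'
from h import *
s=observe(); print(s["position"],s["force"],s["grip_width"],s["qpos"].round(3))
E
```

```text
[ 0.56214842 -0.37550786  0.03714864] [0.78493071 0.95170076 0.51555402] 0.011742116639467374 [ 0.746  0.852 -0.341  1.551  0.358  0.8    0.26 ]
```

```bash
python3 - <<'E'
from h import *
print(tool([.4287,-.13,.13],down(0)))
th=np.radians(33); 
print(tool([.4287,-.13,.13],Ro.from_euler("y",th)*down(0)), (Ro.from_euler("y",th)*down(0)).as_matrix().round(2))
E
```

```text
(array([ 24.54078978, -13.35321787,  -9.29951003]), array([ 0.00063908,  0.00023806, -0.00058315]))
(array([ 24.54078978, -13.35321787,  -9.29951003]), array([ 5.76597716e-01,  6.35085417e-05, -6.35520481e-04])) [[ 0.    0.84 -0.54]
 [ 1.    0.    0.  ]
 [ 0.   -0.54 -0.84]]
```

Request:
drive_tool(
  fingers=[-1, -1, -1, -1, -1, -1, -1, -1, -1, -1],
  offset=[
    [0, 0, -1.5],
    [0, 0, -4],
    [0, 0, -7.5],
    [0, 0, -10.5],
    [3, -1.5, -11],
    [7, -4, -11],
    [11, -6, -11],
    [15, -8, -11],
    [19, -10, -11],
    [22.5, -12, -11],
  ],
  turn=[
    [0, 0, 0],
    [0, 0, 0],
    [0, 0, 0],
    [0, 0, 0],
    [0, 0, 0],
    [0, 0, 0],
    [0, 0, 0],
    [0.1, 0, 0],
    [0.2, 0, 0],
    [0.3, 0, 0],
  ],
)

```text
clock: 14.9
position: [0.4417, -0.1485, 0.1484]
tool_rot: [0.699, 0.699, -0.106, -0.106]
force: [0.6, 0.5, -7.3]
grip_width: 0.0111
```

```bash
python3 - <<'E'
from h import *
s=observe(); print(s["position"],s["force"],s["grip_width"],s["qpos"].round(3))
th=np.radians(33); print(tool([.4287,-.13,.04],Ro.from_euler("y",th)*down(0)))
save("g1.png",grab_frame("wrist"))
E
```

```text
[ 0.44165352 -0.14851465  0.14844419] [ 0.56176604  0.48425999 -7.34164331] 0.011137295022853995 [ 0.504  0.558 -0.417  1.845  0.281  1.102 -0.056]
(array([ 1.86377132,  1.97928007, 10.73853246]), array([ 2.74847572e-01,  1.15561830e-03, -1.06359034e-04]))
```

View pics/g1.png

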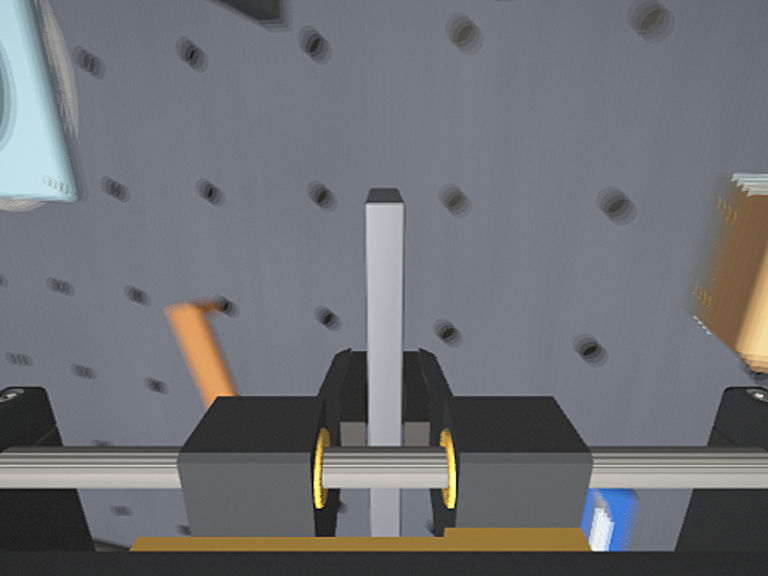

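Request:
drive_tool(
  fingers=[-1, -1, -1, -1, -1, -1, -1, -1],
  offset=[
    [1, 0.6, 3],
    [1.9, 1.2, 6],
    [1.9, 1.7, 8.5],
    [1.9, 2, 10],
    [1.9, 2, 10.7],
    [1.9, 2, 10.7],
    [1.9, 2, 10.7],
    [1.9, 2, 10.7],
  ],
  turn=[
    [0.1, 0, 0],
    [0.2, 0, 0],
    [0.275, 0.001, 0],
    [0.275, 0.001, 0],
    [0.275, 0.001, 0],
    [0.275, 0.001, 0],
    [0.275, 0.001, 0],
    [0.275, 0.001, 0],
  ],
)

```text
clock: 15.75
position: [0.4273, -0.122, 0.0412]
tool_rot: [0.675, 0.68, -0.201, -0.204]
force: [-0.2, -0.7, -6.0]
grip_width: 0.0116
```

```bash
python3 - <<'E'
from h import *
s=observe(); print(s["position"],s["force"],s["grip_width"],s["qpos"].round(3))
th=np.radians(33); print(tool([.4287,-.13,.0243],Ro.from_euler("y",th)*down(0)))
save("g2.png",grab_frame("scene"),150,80,390,260,3.2)
E
```

```text
[ 0.42727526 -0.12195968  0.04124328] [-0.172777   -0.6616917  -6.02621858] 0.011555598377511776 [ 0.379  0.864 -0.358  1.711  0.32   1.221 -0.139]
(array([-0.81409313,  1.04240105,  1.33722282]), array([-0.00507687, -0.00107687,  0.00826774]))
```

View pics/g2.png

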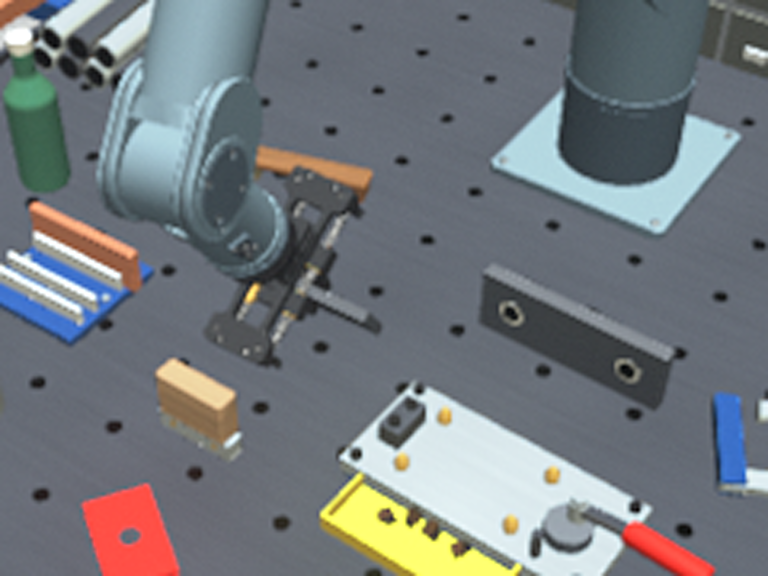

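Request:
drive_tool(
  fingers=[-1, -1, -1, -1, -1],
  offset=[
    [0, 0.5, 0.6],
    [0, 0.9, 1.1],
    [0, 1.0, 1.25],
    [0, 1.0, 1.3],
    [0, 1.0, 1.3],
  ],
  turn=[
    [-0.005, -0.001, 0.008],
    [-0.005, -0.001, 0.008],
    [-0.005, -0.001, 0.008],
    [-0.005, -0.001, 0.008],
    [-0.005, -0.001, 0.008],
  ],
)

```text
clock: 16.3
position: [0.4283, -0.1217, 0.0246]
tool_rot: [0.678, 0.678, -0.201, -0.201]
force: [-0.8, 1.2, -6.3]
grip_width: 0.0116
```

```bash
python3 - <<'E'
from h import *
s=observe(); print(s["position"],s["force"],s["torque"],s["grip_width"],s["qpos"].round(3))
th=np.radians(33); print(tool([.4287,-.122,.0243],Ro.from_euler("y",th)*down(0)))
E
```

```text
[ 0.42828548 -0.12169466  0.02456859] [-0.77477957  1.19076865 -6.25454875] [-0.01728627 -1.32357165 -0.04054699] 0.01155958250594233 [ 0.373  0.89  -0.35   1.709  0.329  1.194 -0.153]
(array([-3.05610919e-02,  4.93762889e-02, -9.77541301e-05]), array([-0.00086594, -0.00015895,  0.00055055]))
```

Request:
drive_tool(
  fingers=[-0.7, -0.6, -0.5, -0.4, -0.3, -0.2, -0.1, -0.1, -0.1, -0.1],
  offset=[
    [0, 0, 0],
    [0, 0, 0],
    [0, 0, 0],
    [0, 0, 0],
    [0, 0, 0],
    [0, 0, 0],
    [0, 0, 0],
    [0, 0, 0],
    [0, 0, 0],
    [0, 0, 0],
  ],
  turn=[
    [0, 0, 0],
    [0, 0, 0],
    [0, 0, 0],
    [0, 0, 0],
    [0, 0, 0],
    [0, 0, 0],
    [0, 0, 0],
    [0, 0, 0],
    [0, 0, 0],
    [0, 0, 0],
  ],
)

```text
clock: 17.3
position: [0.4282, -0.1217, 0.0245]
tool_rot: [0.678, 0.678, -0.201, -0.201]
force: [-0.3, -0.2, -3.4]
grip_width: 0.04
```

```bash
python3 - <<'E'
from h import *
s=observe(); print(s["position"],s["force"],s["torque"],s["grip_width"])
save("g3.png",grab_frame("scene"),150,80,390,260,3.2)
save("g3w.png",grab_frame("wrist"))
E
```

```text
[ 0.42820815 -0.1216926   0.02453303] [-0.29204583 -0.21782784 -3.43253268] [-0.01509536 -0.83945286  0.0297266 ] 0.03995236181984868
```

View pics/g3.png

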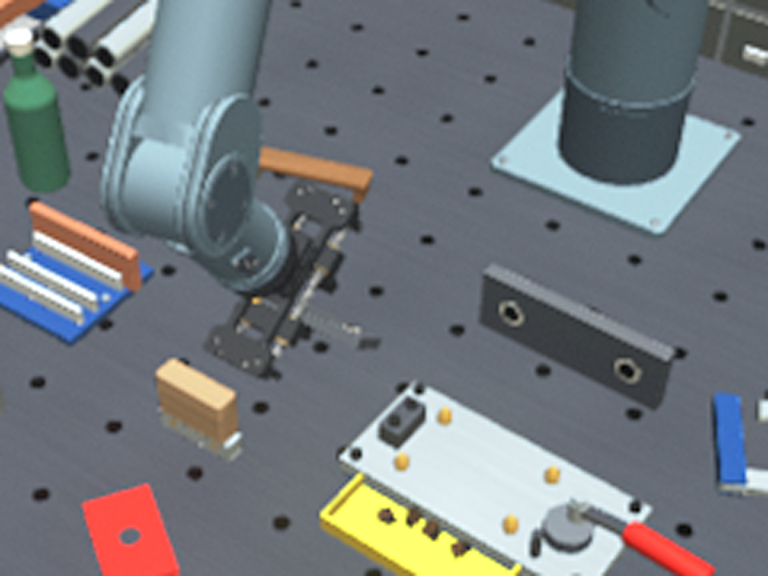

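View pics/g3w.png

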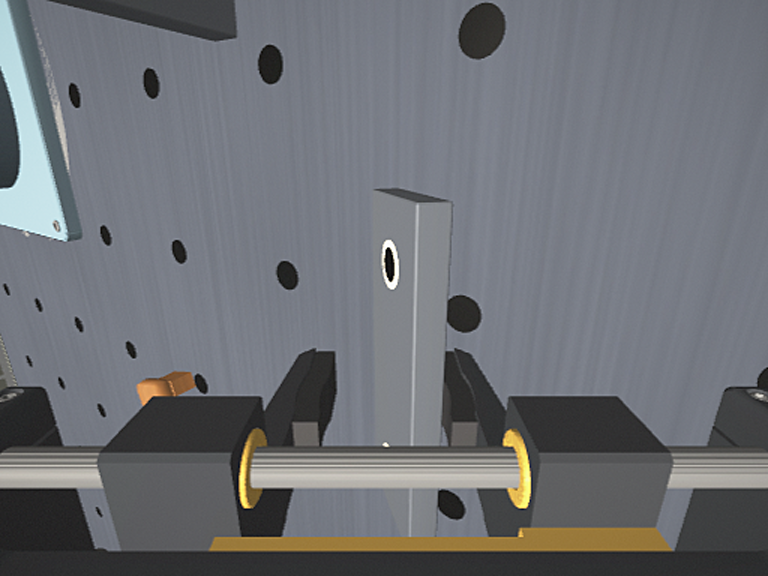

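Request:
drive_tool(
  fingers=[-0.1, -0.1, -0.1, -0.1, -0.1, -0.1, -0.1],
  offset=[
    [0, 0.5, -0.5],
    [0, 1, -1],
    [0, 1.5, -1.5],
    [0, 2, -2],
    [0, 2.5, -2.6],
    [0, 2.8, -2.8],
    [0, 2.8, -2.8],
  ],
  turn=[
    [0, 0, 0],
    [0, 0, 0],
    [0, 0, 0],
    [0, 0, 0],
    [0, 0, 0],
    [0, 0, 0],
    [0, 0, 0],
  ],
)

```text
clock: 18.1
position: [0.4676, -0.1216, 0.0328]
tool_rot: [0.678, 0.678, -0.201, -0.201]
force: [-0.8, -0.3, 0.0]
grip_width: 0.0398
```

```bash
python3 - <<'E'
from h import *
s=observe(); print(s["position"],s["force"],s["torque"],s["grip_width"])
save("g4.png",grab_frame("scene"),150,80,390,260,3.2)
save("g4w.png",grab_frame("wrist"))
E
```

```text
[ 0.46755257 -0.12159125  0.03280326] [-0.76911989 -0.28633525  0.03878978] [-0.02751384 -0.53982866 -0.03479349] 0.03981990732548863
```

View pics/g4w.png

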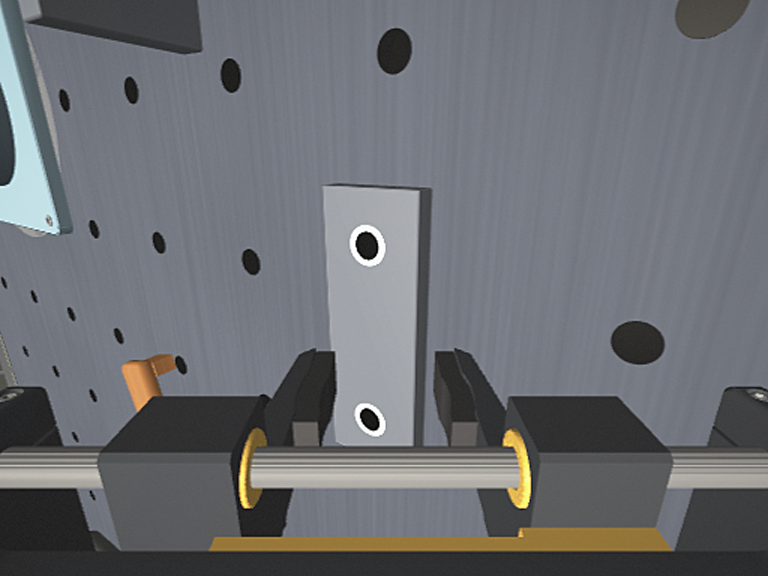

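View pics/g4.png

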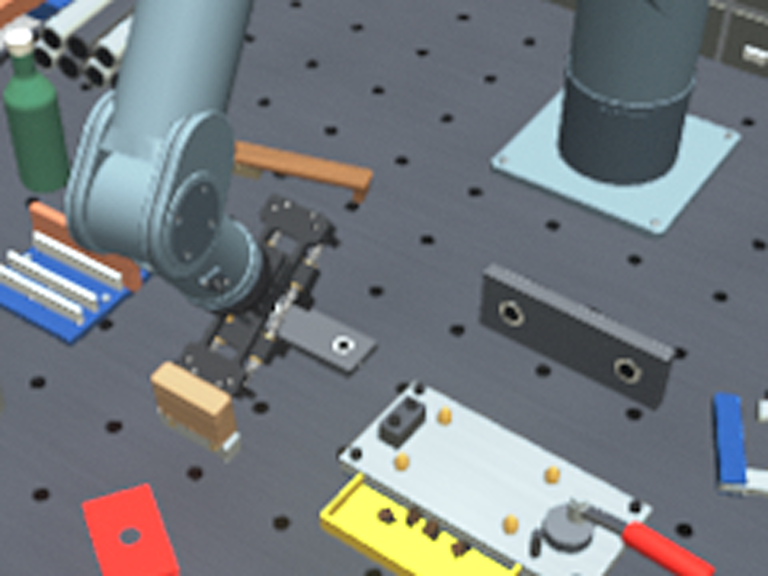

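```bash
python3 - <<'E'
from h import *
print(tool([.4676,-.1216,.083],Ro.from_quat(observe()["tool_rot"])))
print(tool([.45,-.16,.20],down(0)))
E
```

```text
(array([ 0.01051451, -2.6707887 , -4.26400662]), array([0., 0., 0.]))
(array([ -3.82320689, -10.53543171, -13.10613139]), array([-5.77545399e-01, -3.50095719e-04,  5.21005043e-04]))
```

Request:
drive_tool(
  fingers=[-0.1, -0.1, -0.1, 0, 0.5, 1, 1, 1, 1, 1],
  offset=[
    [0, -0.8, -1.3],
    [0, -1.9, -3],
    [0, -4, -6],
    [-1.5, -6, -8],
    [-3, -8, -10.5],
    [-3.8, -10.5, -13.1],
    [-3.8, -10.5, -13.1],
    [-3.8, -10.5, -13.1],
    [-3.8, -10.5, -13.1],
    [-3.8, -10.5, -13.1],
  ],
  turn=[
    [0, 0, 0],
    [0, 0, 0],
    [-0.1, 0, 0],
    [-0.25, 0, 0],
    [-0.4, 0, 0],
    [-0.55, 0, 0],
    [-0.577, 0, 0],
    [-0.577, 0, 0],
    [-0.577, 0, 0],
    [-0.577, 0, 0],
  ],
)

```text
clock: 19.2
position: [0.4506, -0.1591, 0.1991]
tool_rot: [0.707, 0.708, -0.0, -0.001]
force: [-0.7, 0.9, -0.2]
grip_width: 0.0875
```

```bash
python3 - <<'E'
from h import *
s=observe(); print(s["position"],s["qd"].round(3),s["force"],s["grip_width"])
c=calibration("wrist"); im=grab_frame("wrist"); save("g5.png",im); np.savez("g5.npz",im=im,**c)
E
```

```text
[ 0.45055386 -0.15907418  0.19914681] [-0.007  0.013 -0.    -0.002  0.002 -0.006  0.001] [-0.68588251  0.85564064 -0.24731422] 0.0875371938542139
```

View pics/g5.png

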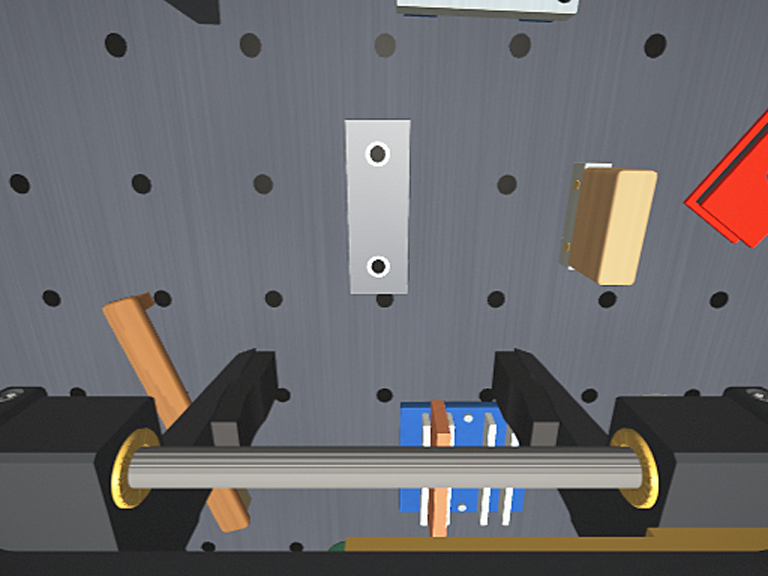

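```bash
python3 - <<'E'
from h import *
c=dict(np.load("g5.npz"))
f=lambda x,y,z:cast(c,(x+.5)/1.5-.5,(y+.5)/1.5-.5,z)
P=np.array([f(*p,.012) for p in [(345,120.5),(410.5,120),(407.5,294),(350.5,294)]]);m=P.mean(0);print(P.round(4),m)
d=P[0]+P[1]-P[2]-P[3]; yaw=np.arctan2(-d[0],d[1]);print("yaw",yaw, np.linalg.norm(d)/2)
# holes
H=[f(377,154,.012),f(378,266,.012)];print(np.mean(H,0),np.array(H).round(4))
S=np.array([f(*p,.076) for p in [(615,168),(657,171),(633,285),(602,284)]]);print("scraper",S.round(4))
print(tool([m[0],m[1],.06],down(yaw)))
E
```

```text
[[ 0.4212 -0.0526  0.012 ]
 [ 0.4707 -0.0522  0.012 ]
 [ 0.471  -0.1914  0.012 ]
 [ 0.4217 -0.1915  0.012 ]] [ 0.44612742 -0.12194669  0.012     ]
yaw 0.002799037457314266 0.13903688895586735
[ 0.44541024 -0.12149986  0.012     ] [[ 0.4452 -0.0766  0.012 ]
 [ 0.4456 -0.1664  0.012 ]]
scraper [[ 0.5968 -0.0846  0.076 ]
 [ 0.6237 -0.0864  0.076 ]
 [ 0.6234 -0.1623  0.076 ]
 [ 0.6018 -0.1616  0.076 ]]
(array([ 3.68261464, -0.4066321 , 13.9038985 ]), array([-0.00238141, -0.00182547, -0.00112969]))
```

Request:
drive_tool(
  fingers=[1, 1, 1, 1, 1, 1, 1],
  offset=[
    [2, -0.4, 2],
    [3.7, -0.45, 6],
    [3.7, -0.45, 11],
    [3.7, -0.45, 14],
    [3.7, -0.45, 15.5],
    [3.7, -0.45, 15.5],
    [3.7, -0.45, 15.5],
  ],
  turn=[
    [-0.002, -0.002, -0.002],
    [-0.002, -0.002, -0.002],
    [-0.002, -0.002, -0.002],
    [-0.002, -0.002, -0.002],
    [-0.002, -0.002, -0.002],
    [-0.002, -0.002, -0.002],
    [-0.002, -0.002, -0.002],
  ],
)

```text
clock: 19.95
position: [0.4459, -0.1211, 0.0437]
tool_rot: [0.705, 0.709, -0.0, -0.001]
force: [0.7, -0.1, 0.1]
grip_width: 0.0882
```

```bash
python3 - <<'E'
from h import *
s=observe(); print(s["position"],s["qd"].round(3),s["force"],s["grip_width"])
c=calibration("wrist"); im=grab_frame("wrist"); save("g6.png",im)
p=s["position"]
print("tcp px",proj(c,p)*1.5,"grasp",proj(c,p+[0,0,.019])*1.5)
print(tool([.4458,-.1217,.0025],down(.003)))
E
```

```text
[ 0.44589399 -0.12109237  0.04365459] [ 0.012 -0.034 -0.008 -0.002 -0.    -0.002  0.002] [ 0.7359073  -0.07797503  0.06201476] 0.08821269871207338
tcp px [381.99630774 370.81153373] grasp [381.64167622 397.62043455]
(array([-0.03251223, -0.05577704,  4.18157973]), array([-1.22252536e-04, -4.25081654e-05,  1.38999473e-03]))
```

View pics/g6.png

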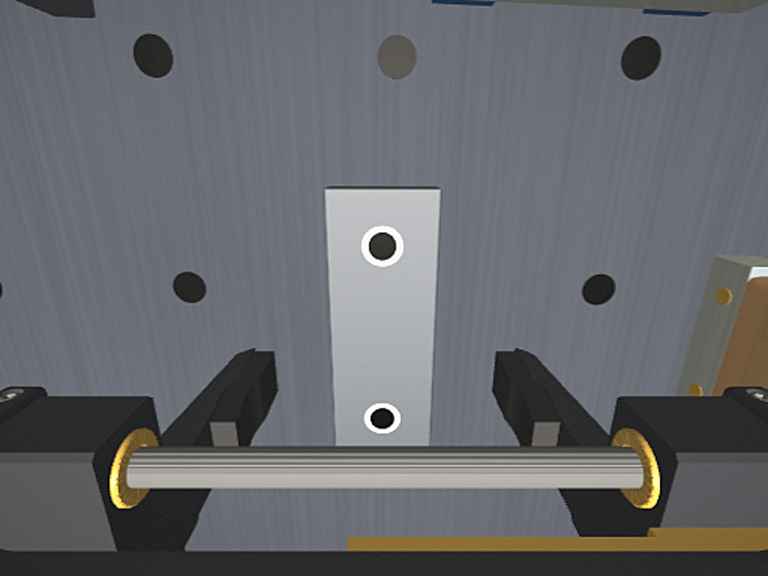

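Request:
drive_tool(
  fingers=[1, 1, 1, 1, 1],
  offset=[
    [0, -0.05, 1.8],
    [0, -0.05, 3.2],
    [0, -0.05, 3.9],
    [0, -0.05, 4.1],
    [0, -0.05, 4.1],
  ],
  turn=[
    [0, 0, 0.001],
    [0, 0, 0.001],
    [0, 0, 0.001],
    [0, 0, 0.001],
    [0, 0, 0.001],
  ],
)

```text
clock: 20.5
position: [0.4463, -0.1215, 0.0038]
tool_rot: [0.706, 0.708, 0.0, 0.0]
force: [0.2, -0.1, 0.3]
grip_width: 0.0881
```

Request:
drive_tool(
  fingers=[0.4, 0.15, 0, -0.2, -0.5, -1, -1],
  offset=[
    [0, 0, 0],
    [0, 0, 0],
    [0, 0, 0],
    [0, 0, 0],
    [0, 0, 0],
    [0, 0, 0],
    [0, 0, 0],
  ],
  turn=[
    [0, 0, 0],
    [0, 0, 0],
    [0, 0, 0],
    [0, 0, 0],
    [0, 0, 0],
    [0, 0, 0],
    [0, 0, 0],
  ],
  grip_force=50,
)

```text
clock: 21.2
position: [0.445, -0.1216, 0.0037]
tool_rot: [0.706, 0.708, -0.001, -0.0]
force: [-4.0, 0.4, 5.9]
grip_width: 0.0493
```

```bash
python3 - <<'E'
from h import *
s=observe(); print(s["position"],s["tool_rot"].round(4),s["force"],s["grip_width"])
save("g7.png",grab_frame("wrist"))
E
```

```text
[ 0.44501207 -0.12158098  0.00371884] [ 7.060e-01  7.082e-01 -8.000e-04 -5.000e-04] [-4.03202512  0.35692057  5.91102824] 0.04929522942985652
```

View pics/g7.png

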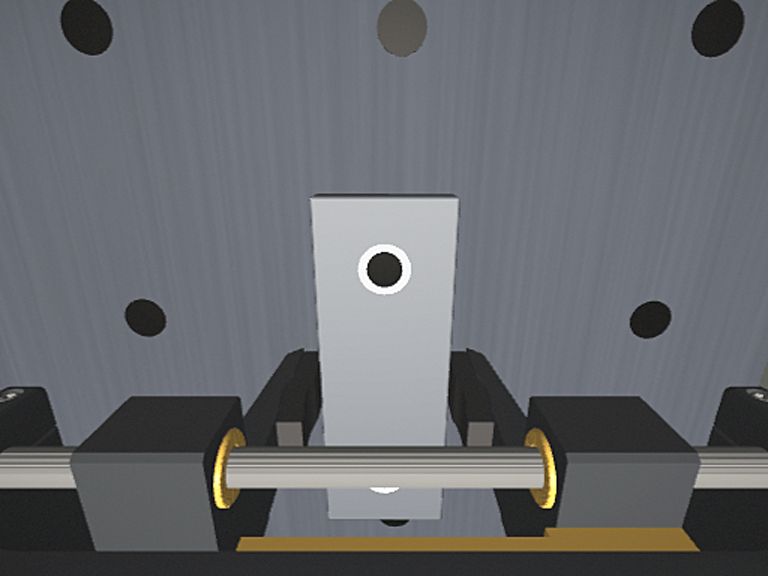

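```bash
python3 - <<'E'
from h import *
print(tool([*w(0,3.5),.115],down(A)))
E
```

```text
(array([ 24.87884321,   7.79867335, -11.15596301]), array([-0.00187151,  0.00050014,  0.04230172]))
```

Request:
drive_tool(
  fingers=[-1, -1, -1, -1, -1],
  offset=[
    [0, 0, -0.3],
    [0, 0, -1],
    [0, 0, -2.5],
    [0, 0, -4],
    [0, 0, -4],
  ],
  turn=[
    [0, 0, 0],
    [0, 0, 0],
    [0, 0, 0],
    [0, 0, 0],
    [0, 0, 0],
  ],
  grip_force=60,
)

```text
clock: 21.75
position: [0.4464, -0.1218, 0.0452]
tool_rot: [0.706, 0.708, 0.0, 0.001]
force: [1.1, -0.2, -5.5]
grip_width: 0.049
```

```bash
python3 - <<'E'
from h import *
s=observe(); print(s["position"],s["tool_rot"].round(4),s["force"],s["torque"],s["grip_width"])
save("h1.png",grab_frame("scene"),150,80,390,260,3.2);save("h1w.png",grab_frame("wrist"))
print(tool([*w(0,3.5),.115],down(A)))
E
```

```text
[ 0.44643403 -0.121818    0.04521883] [7.061e-01 7.081e-01 2.000e-04 8.000e-04] [ 1.0982667  -0.20684769 -5.50773167] [-0.00423934 -0.13589952  0.03047094] 0.04901993948816191
(array([24.89141448,  7.78308727, -7.14651814]), array([-0.00110384,  0.00055565,  0.0421554 ]))
```

View pics/h1.png

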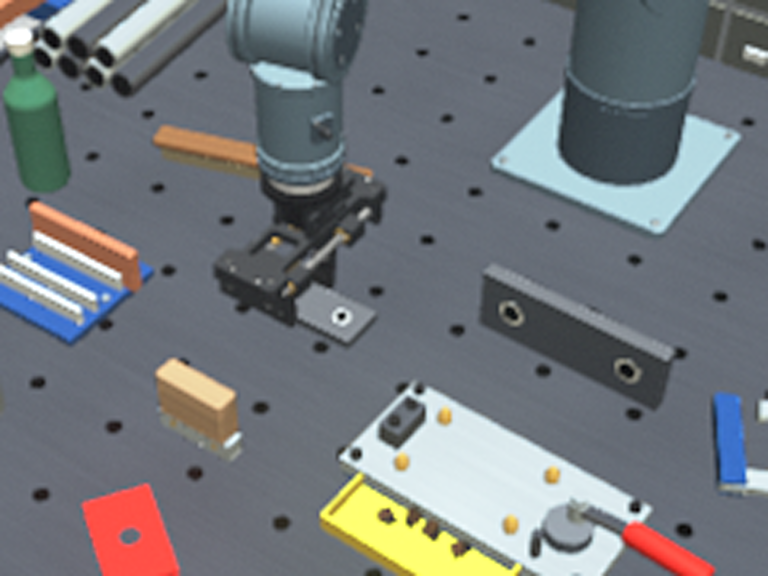

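View pics/h1w.png

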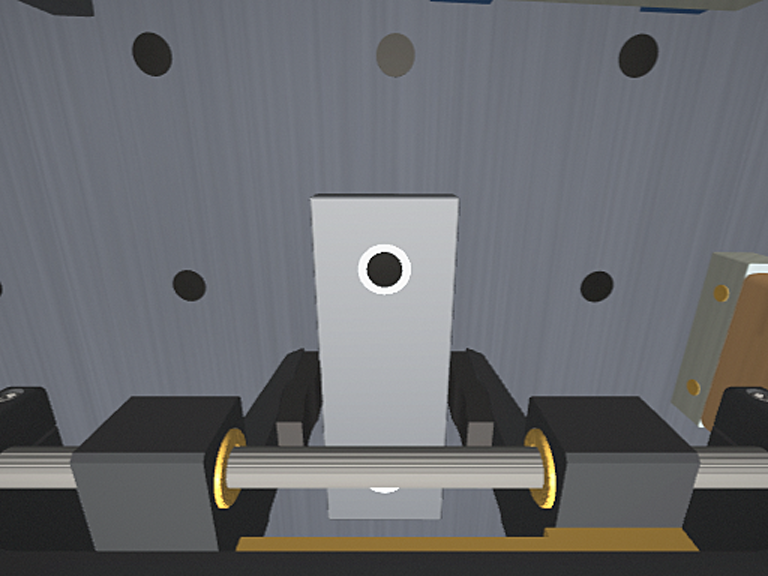

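Bar held level, no slip. Go over the seat.

Request:
drive_tool(
  fingers=[-1, -1, -1, -1, -1, -1, -1, -1, -1, -1],
  offset=[
    [0, 0, -3],
    [2, 0.7, -6],
    [5.5, 1.8, -7.2],
    [9.5, 3, -7.2],
    [13.5, 4.3, -7.2],
    [17.5, 5.5, -7.2],
    [21, 6.6, -7.2],
    [23.5, 7.4, -7.2],
    [24.9, 7.75, -7.2],
    [24.9, 7.75, -7.2],
  ],
  turn=[
    [0, 0, 0],
    [0, 0, 0],
    [0, 0, 0.02],
    [0, 0, 0.042],
    [0, 0, 0.042],
    [0, 0, 0.042],
    [-0.001, 0, 0.042],
    [-0.001, 0, 0.042],
    [-0.001, 0, 0.042],
    [-0.001, 0, 0.042],
  ],
)

```text
clock: 22.85
position: [0.5216, 0.1296, 0.1148]
tool_rot: [0.72, 0.694, -0.0, -0.001]
force: [0.1, -0.0, -6.0]
grip_width: 0.0492
```

Request:
drive_tool(
  fingers=[-1, -1],
  offset=[
    [0, 0, 0],
    [0, 0, 0],
  ],
  turn=[
    [0, 0, 0],
    [0, 0, 0],
  ],
)

```text
clock: 23.05
position: [0.521, 0.1276, 0.1142]
tool_rot: [0.72, 0.694, -0.001, -0.001]
force: [-0.1, -0.2, -5.3]
grip_width: 0.0488
```

```bash
python3 - <<'E'
from h import *
s=observe(); print(s["position"],infix(s["position"]),s["qd"].round(3),s["tool_rot"].round(4),s["force"],s["grip_width"])
c=calibration("wrist"); im=grab_frame("wrist"); save("h2.png",im); np.savez("h2.npz",im=im,**c)
for q in pins(im,c): print(q)
print(tool([*w(0,3.5),.0337],down(A)))
E
```

```text
[0.52099396 0.12757708 0.11421298] [-1.44557321  3.52300285] [ 0.004 -0.006 -0.001 -0.005 -0.001 -0.001 -0.001] [ 7.204e-01  6.935e-01 -1.300e-03 -5.000e-04] [-0.11974428 -0.19760319 -5.25608046] 0.048804045526726715
(array([306.5, 139. ]), np.int32(14), array([0.5645, 0.1809, 0.038 ]))
(array([349.  , 271.48]), np.int32(27), array([0.6077, 0.0538, 0.038 ]))
(array([146.87, 305.38]), np.int32(113), array([0.4075, 0.0213, 0.038 ]))
(array([365.67, 316.45]), np.int32(189), array([ 0.6285, -0.0009,  0.038 ]))
(array([146.22, 331.11]), np.int32(81), array([ 0.4012, -0.0116,  0.038 ]))
(array([168.5, 358. ]), np.int32(16), array([ 0.4191, -0.0498,  0.038 ]))
(array([286., 358.]), np.int32(15), array([ 0.5471, -0.0545,  0.038 ]))
(array([348.5, 358. ]), np.int32(26), array([ 0.615, -0.057,  0.038]))
(array([-3.38472984e-03,  1.38657550e-01,  8.07028535e+00]), array([-0.0020614 ,  0.00094207,  0.00112763]))
```

View pics/h2.png

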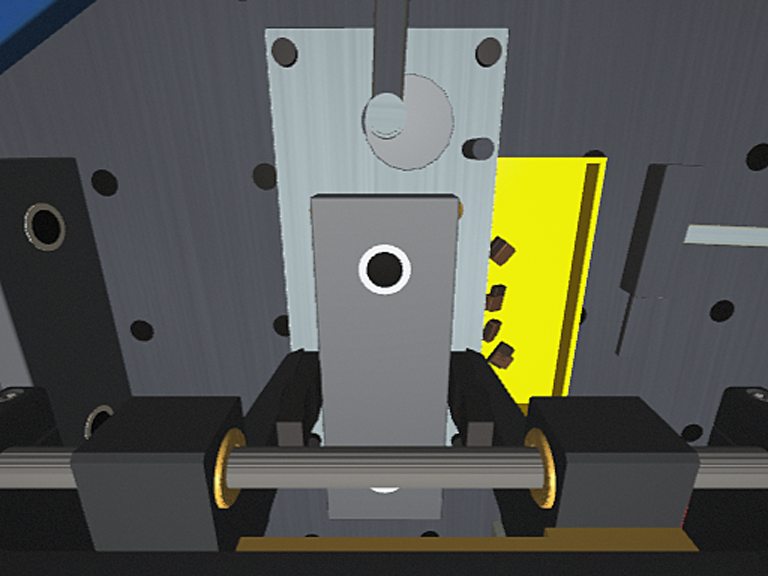

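```bash
python3 - <<'E'
from h import *
c=dict(np.load("h2.npz")); z=.1142+.0083
f=lambda x,y,z:infix(cast(c,(x+.5)/1.5-.5,(y+.5)/1.5-.5,z)).round(1)
print("bar far",f(311,195.5,z),f(459,195.5,z),"near",f(328.5,519,z),f(441.5,519,z))
print("hole",f(384.5,269.5,z))
print("pin edges at z .038",f(310,211,.038),f(463,211,.038)) # outer edges expect x -41.5, 41.5
print("plate +y corners",f(265,30,.03),f(508,28,.03),"left edge",f(290,350,.03),"right",f(486,320,.03))
print("lever",f(384,0,.06),f(386,115,.066))
E
```

```text
bar far [-24.8  74.1] [24.1 74.1] near [-25.2 -65.7] [ 24.6 -65.6]
hole [-0.5 48.7]
pin edges at z .038 [-40.9  57.3] [41.6 57.3]
plate +y corners [-59.2 143.9] [ 59.5 144.7] left edge [-60.1 -30.3] right [61.3 -9.8]
lever [ -0.9 147.5] [  0.  102.9]
```

Request:
drive_tool(
  fingers=[-1, -1, -1, -1, -1, -1],
  offset=[
    [0, 0.08, 2],
    [0, 0.08, 4],
    [0, 0.08, 5.4],
    [0, 0.08, 5.8],
    [0, 0.08, 5.8],
    [0, 0.08, 5.8],
  ],
  turn=[
    [-0.002, 0.001, 0.001],
    [-0.002, 0.001, 0.001],
    [-0.002, 0.001, 0.001],
    [-0.002, 0.001, 0.001],
    [-0.002, 0.001, 0.001],
    [-0.002, 0.001, 0.001],
  ],
)

```text
clock: 23.7
position: [0.5225, 0.1277, 0.0571]
tool_rot: [0.721, 0.693, 0.001, 0.0]
force: [-0.2, 0.3, -5.2]
grip_width: 0.0492
```

```bash
python3 - <<'E'
from h import *
s=observe(); print(s["position"],infix(s["position"]),s["qd"].round(3),s["force"],s["grip_width"])
c=calibration("wrist"); im=grab_frame("wrist"); save("h3.png",im); np.savez("h3.npz",im=im,**c)
for q in pins(im,c,.042): print(q, infix(q[2]))
print(tool([*w(0,3.5),.0337],down(A)))
E
```

```text
[0.52249158 0.12769871 0.05708427] [0.04610962 3.70338404] [-0.001 -0.006 -0.003 -0.004  0.002 -0.002 -0.001] [-0.18009733  0.29210577 -5.15360584] 0.049218899845298
(array([197.58, 151.74]), np.int32(359), array([0.4909, 0.1847, 0.042 ])) [-33.76065061  59.41942839]
(array([312.56, 151.62]), np.int32(311), array([0.5592, 0.182 , 0.042 ])) [34.59269453 59.40501229]
(array([365.74, 316.82]), np.int32(187), array([0.6018, 0.0573, 0.042 ])) [ 82.05924971 -63.52495208]
(array([146.83, 305.53]), np.int32(110), array([0.4416, 0.0742, 0.042 ])) [-78.68105161 -52.93224082]
(array([301.21, 295.26]), np.int32(19), array([0.5537, 0.0786, 0.042 ])) [ 33.15951538 -44.13124222]
(array([210.26, 295.53]), np.int32(19), array([0.4885, 0.0811, 0.042 ])) [-32.08836544 -44.19487305]
(array([146.12, 331.08]), np.int32(84), array([0.437 , 0.0507, 0.042 ])) [-82.35418745 -76.59482886]
(array([-0.03001586, -0.01834186,  2.35226595]), array([ 1.36546405e-03, -5.49257245e-04,  1.91132228e-05]))
```

View pics/h3.png

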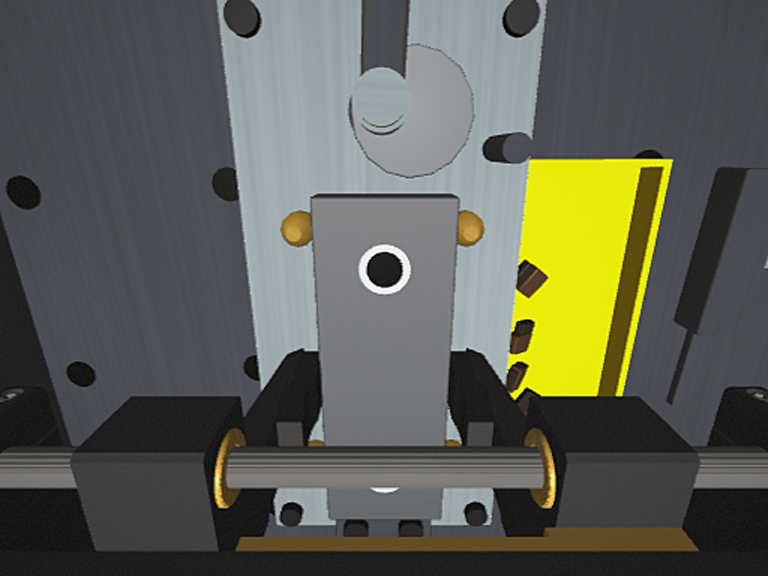

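Request:
drive_tool(
  fingers=[-1, -1, -1, -1, -1, -1],
  offset=[
    [0, -0.06, 0.5],
    [0, -0.06, 1.0],
    [0, -0.06, 1.5],
    [0, -0.06, 1.9],
    [0, -0.06, 2.1],
    [0, -0.06, 2.1],
  ],
  turn=[
    [0.001, 0, 0],
    [0.001, 0, 0],
    [0.001, 0, 0],
    [0.001, 0, 0],
    [0.001, 0, 0],
    [0.001, 0, 0],
  ],
)

```text
clock: 24.35
position: [0.5218, 0.1278, 0.0358]
tool_rot: [0.721, 0.693, 0.0, -0.0]
force: [0.2, 0.8, -6.3]
grip_width: 0.0495
```

```bash
python3 - <<'E'
from h import *
s=observe(); print(s["position"],infix(s["position"]),s["tool_rot"].round(4),s["force"],s["torque"],s["grip_width"])
c=calibration("wrist"); im=grab_frame("wrist"); save("h4.png",im)
E
```

```text
[0.52175456 0.1278026  0.03581368] [-0.69441822  3.77823771] [ 7.208e-01  6.931e-01  0.000e+00 -2.000e-04] [ 0.1983465   0.79935055 -6.33481174] [-0.05749011 -0.0670119  -0.01935245] 0.04947172739326147
```

View pics/h4.png

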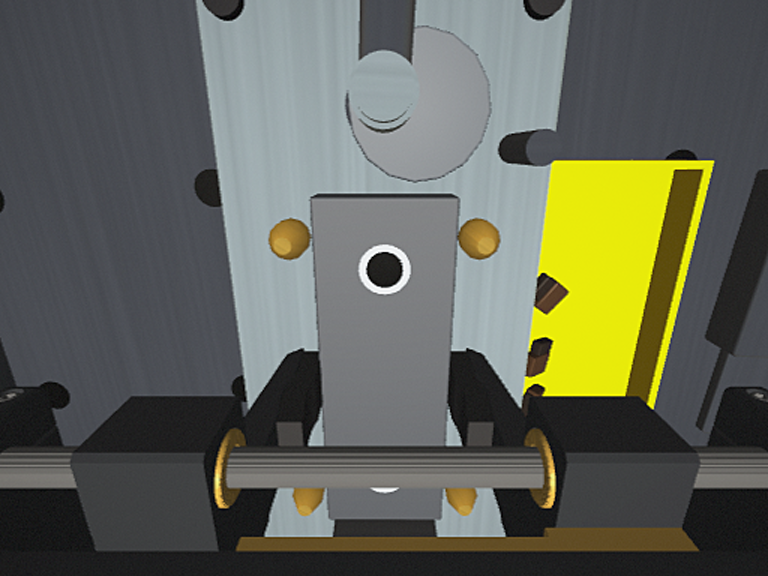

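Request:
drive_tool(
  fingers=[-1, -1, -1, -1],
  offset=[
    [0, 0, 0.1],
    [0, 0, 0.18],
    [0, 0, 0.23],
    [0, 0, 0.23],
  ],
  turn=[
    [0, 0, 0],
    [0, 0, 0],
    [0, 0, 0],
    [0, 0, 0],
  ],
)

```text
clock: 24.8
position: [0.522, 0.1279, 0.0339]
tool_rot: [0.721, 0.693, 0.0, -0.0]
force: [0.2, 0.4, -4.4]
grip_width: 0.049
```

```bash
python3 - <<'E'
from h import *
s=observe(); print(s["position"],infix(s["position"]),s["force"],s["torque"],s["grip_width"])
E
```

```text
[0.52198355 0.12785498 0.03387391] [-0.46766854  3.83956864] [ 0.21244136  0.3818293  -4.42454403] [-0.07639974  0.01437711  0.00900108] 0.04904976078497211
```

Request:
drive_tool(
  fingers=[-1, -1, -1],
  offset=[
    [0, 0, 0.06],
    [0, 0, 0.1],
    [0, 0, 0.1],
  ],
  turn=[
    [0, 0, 0],
    [0, 0, 0],
    [0, 0, 0],
  ],
)

```text
clock: 25.1
position: [0.522, 0.1278, 0.0338]
tool_rot: [0.721, 0.693, 0.0, 0.0]
force: [-3.0, -1.7, 7.4]
grip_width: 0.049
```

```bash
python3 - <<'E'
from h import *
s=observe(); print(s["position"],infix(s["position"]),s["force"],s["torque"],s["grip_width"])
E
```

```text
[0.52204737 0.12783782 0.03377735] [-0.4032209   3.82493244] [-3.04311724 -1.70233946  7.39572785] [-0.29914257  0.8611163   0.01769484] 0.04903717913379027
```

Request:
drive_tool(
  fingers=[-0.3, 0, 0.2, 0.4, 0.5, 0.5, 0.5, 0.5, 0.5, 0.5],
  offset=[
    [0, 0, -0.05],
    [0, 0, -0.05],
    [0, 0, -0.05],
    [0, 0, -0.05],
    [0, 0, -0.1],
    [0, 0, -1],
    [0, 0, -4],
    [0, 0, -8],
    [0, 0, -13],
    [0, 0, -13],
  ],
  turn=[
    [0, 0, 0],
    [0, 0, 0],
    [0, 0, 0],
    [0, 0, 0],
    [0, 0, 0],
    [0, 0, 0],
    [0, 0, 0],
    [0, 0, 0],
    [0, 0, 0],
    [0, 0, 0],
  ],
)

```text
clock: 26.1
position: [0.526, 0.1295, 0.1704]
tool_rot: [0.721, 0.693, 0.005, 0.003]
force: [0.8, 0.3, 0.6]
grip_width: 0.0663
```

```bash
python3 - <<'E'
from h import *
s=observe(); print(s["position"],infix(s["position"]),s["qd"].round(2),s["force"],s["grip_width"],s["qpos"].round(2))
c=calibration("wrist"); im=grab_frame("wrist"); save("i1.png",im); np.savez("i1.npz",im=im,**c)
print("above",tool([*w(-52,192),.15],down(A)))
print("low",tool([*w(-52,192),.052],down(A)))
E
```

```text
[0.52598079 0.12953969 0.17044978] [3.46029277 5.68002625] [-0.02  0.07  0.04  0.07  0.04 -0.07 -0.03] [0.820553   0.34241373 0.6454861 ] 0.06630636147491065 [ 0.06  0.48 -0.49  1.87  0.3   0.85 -0.62]
above (array([18.72191397, -5.41037203,  1.74919402]), array([ 0.00751866, -0.00176543, -0.00020399]))
low (array([18.70460545, -5.48405242, 11.54890175]), array([ 0.00751866, -0.00176543, -0.00020399]))
```

View pics/i1.png

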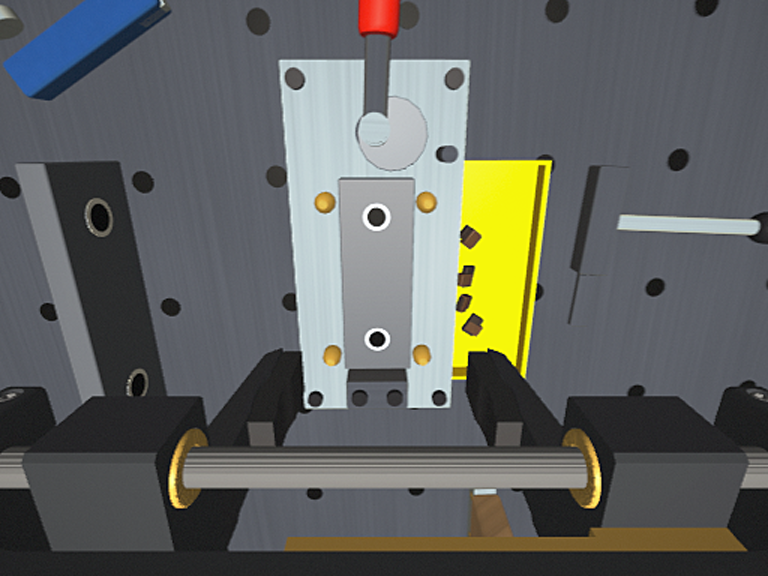

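```bash
python3 - <<'E'
from h import *
t=calibration("top")
for p in [(230,346),(240,344),(256,385),(184,372),(120,403)]: print(cast(t,p[0]/1.5,p[1]/1.5,.03).round(3))
E
```

```text
[0.385 0.318 0.03 ]
[0.39  0.295 0.03 ]
[0.296 0.254 0.03 ]
[0.323 0.422 0.03 ]
[0.25  0.565 0.03 ]
```

Request:
drive_tool(
  fingers=[0.2, -0.2, -0.6, -1, -1, -1, -1, -1],
  offset=[
    [4, -1, 1],
    [8, -2, 1.7],
    [12, -3.5, 1.7],
    [16, -5, 1.7],
    [18.7, -5.4, 1.7],
    [18.7, -5.4, 1.7],
    [18.7, -5.4, 1.7],
    [18.7, -5.4, 1.7],
  ],
  turn=[
    [0.007, -0.002, 0],
    [0.007, -0.002, 0],
    [0.007, -0.002, 0],
    [0.007, -0.002, 0],
    [0.007, -0.002, 0],
    [0.007, -0.002, 0],
    [0.007, -0.002, 0],
    [0.007, -0.002, 0],
  ],
)

```text
clock: 26.95
position: [0.4783, 0.3156, 0.1497]
tool_rot: [0.722, 0.692, -0.001, 0.001]
force: [-0.4, -0.1, -0.0]
grip_width: 0.004
```

```bash
python3 - <<'E'
from h import *
s=observe(); print(s["position"],infix(s["position"]),s["qd"].round(2),s["grip_width"])
c=calibration("wrist"); im=grab_frame("wrist"); save("i2.png",im); np.savez("i2.npz",im=im,**c)
h=cv2.cvtColor(im,cv2.COLOR_BGR2HSV); m=cv2.inRange(h,(0,180,90),(6,255,255))|cv2.inRange(h,(174,180,90),(180,255,255))
n,l,st,ce=cv2.connectedComponentsWithStats(m)
for i in range(1,n):
    if st[i][4]>100: print(st[i],ce[i],infix(cast(c,*ce[i],.07)))
print("low",tool([*w(-52,192),.052],down(A)))
E
```

```text
[0.47827799 0.31562216 0.14973273] [-51.5168353  189.74458164] [ 0.01 -0.01  0.   -0.   -0.   -0.   -0.  ] 0.0040237130547005956
[ 302  158   33   87 1990] [317.27336683 200.22763819] [  3.44131344 190.37128991]
low (array([ 0.24398796, -0.07049834,  9.79252342]), array([ 6.46570054e-05,  1.87056350e-03, -2.58847131e-03]))
```

View pics/i2.png

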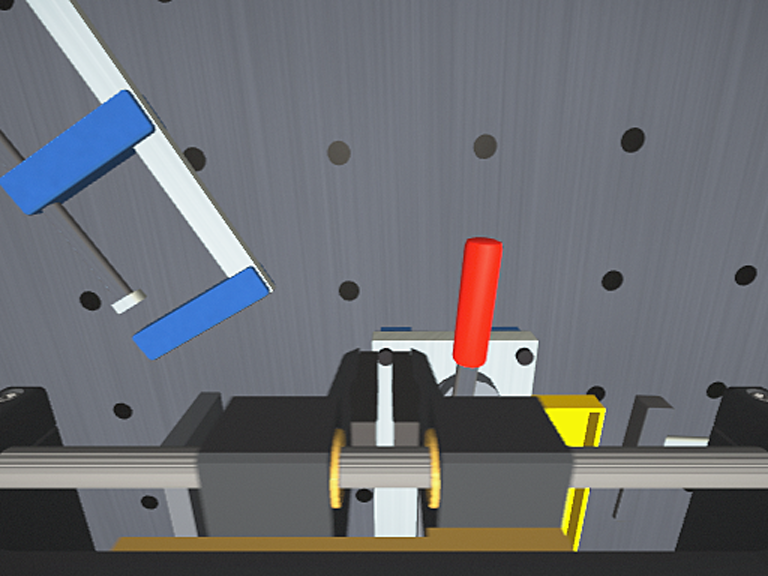

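Request:
drive_tool(
  fingers=[-1, -1, -1, -1, -1, -1],
  offset=[
    [0.2, -0.05, 4],
    [0.2, -0.05, 7.5],
    [0.2, -0.05, 9.4],
    [0.2, -0.05, 9.8],
    [0.2, -0.05, 9.8],
    [0.2, -0.05, 9.8],
  ],
  turn=[
    [0, 0.002, -0.002],
    [0, 0.002, -0.002],
    [0, 0.002, -0.002],
    [0, 0.002, -0.002],
    [0, 0.002, -0.002],
    [0, 0.002, -0.002],
  ],
)

```text
clock: 27.6
position: [0.4791, 0.3175, 0.0531]
tool_rot: [0.721, 0.693, 0.001, 0.0]
force: [-0.5, -0.0, 1.2]
grip_width: 0.0008
```

```bash
python3 - <<'E'
from h import *
s=observe(); p=infix(s["position"]);print(s["position"],p,s["force"])
for deg in range(0,97,8):
    f=np.radians(deg); S=88; d=11+17.5*abs(np.cos(f))+9*abs(np.sin(f))
    X=np.array([0,102.7])+S*np.array([np.sin(f),np.cos(f)])+d*np.array([-np.cos(f),np.sin(f)])
    o,_=tool([*w(*X),.052],down(A)); print(deg,X.round(1),o.round(2))
E
```

```text
[0.47907309 0.31750074 0.05310245] [-50.79615877 191.65294601] [-0.50809509 -0.01723473  1.18496136]
0 [-28.5 190.7] [-0.09  2.23  0.11]
8 [-17. 194.] [0.24 3.37 0.12]
16 [ -4.9 195.6] [0.41 4.59 0.12]
24 [  7.8 195.6] [0.4  5.86 0.12]
32 [ 20.7 193.5] [0.2  7.15 0.12]
40 [ 33.4 189.5] [-0.2   8.42  0.12]
48 [ 45.7 183.4] [-0.81  9.65  0.12]
56 [ 57.2 175.3] [-1.62 10.8   0.13]
64 [ 67.4 165.3] [-2.61 11.82  0.13]
72 [ 76.  153.6] [-3.78 12.68  0.13]
80 [ 82.7 140.5] [-5.09 13.36  0.13]
88 [ 87.2 126.4] [-6.51 13.81  0.13]
96 [ 89.8 115.2] [-7.63 14.07  0.12]
```

Request:
drive_tool(
  fingers=[-1, -1, -1, -1, -1, -1, -1, -1, -1, -1],
  offset=[
    [0, 1.3, 0.1],
    [0, 2.3, 0.1],
    [0.25, 3.4, 0.1],
    [0.4, 4.6, 0.1],
    [0.4, 5.9, 0.1],
    [0.2, 7.15, 0.1],
    [-0.2, 8.4, 0.1],
    [-0.8, 9.65, 0.1],
    [-1.6, 10.8, 0.1],
    [-2.6, 11.8, 0.1],
  ],
  turn=[
    [0, 0, 0],
    [0, 0, 0],
    [0, 0, 0],
    [0, 0, 0],
    [0, 0, 0],
    [0, 0, 0],
    [0, 0, 0],
    [0, 0, 0],
    [0, 0, 0],
    [0, 0, 0],
  ],
)

```text
clock: 28.6
position: [0.5949, 0.2883, 0.0518]
tool_rot: [0.721, 0.693, 0.001, -0.002]
force: [-8.5, 4.0, -0.0]
grip_width: 0.0004
```

```bash
python3 - <<'E'
from h import *
s=observe(); p=infix(s["position"]);print(s["position"],p,s["force"])
save("i3.png",grab_frame("wrist"))
for deg in list(range(64,97,4)):
    f=np.radians(deg); S=88; d=11+17.5*abs(np.cos(f))+9*abs(np.sin(f))
    X=np.array([0,102.7])+S*np.array([np.sin(f),np.cos(f)])+d*np.array([-np.cos(f),np.sin(f)])
    o,_=tool([*w(*X),.052],down(A)); print(deg,X.round(1),o.round(2))
E
```

```text
[0.5948681  0.28827195 0.05175402] [ 66.05784235 166.99630208] [-8.51850037  4.03128145 -0.0193222 ]
64 [ 67.4 165.3] [ 0.08 -0.06 -0.03]
68 [ 71.9 159.7] [-0.48  0.39 -0.03]
72 [ 76.  153.6] [-1.08  0.8  -0.03]
76 [ 79.6 147.2] [-1.72  1.16 -0.04]
80 [ 82.7 140.5] [-2.39  1.47 -0.04]
84 [ 85.2 133.6] [-3.09  1.73 -0.04]
88 [ 87.2 126.4] [-3.81  1.93 -0.04]
92 [ 88.7 120.2] [-4.42  2.08 -0.04]
96 [ 89.8 115.2] [-4.93  2.19 -0.04]
```

View pics/i3.png

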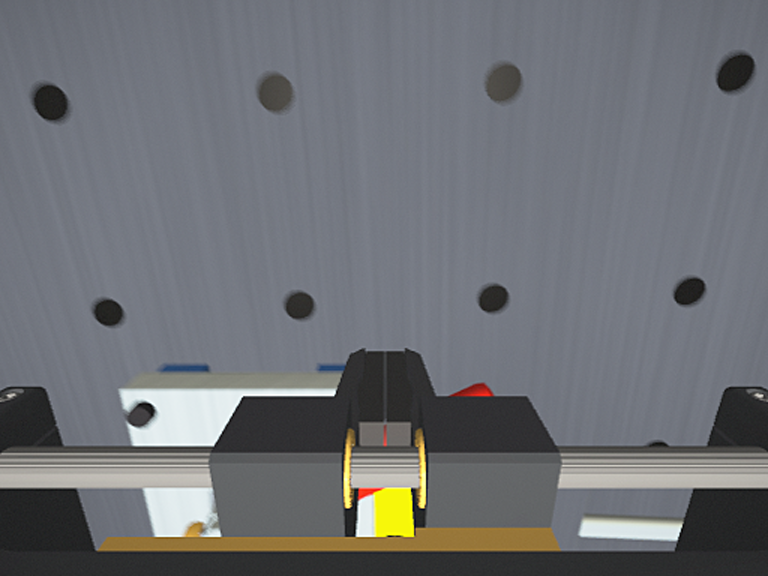

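Request:
drive_tool(
  fingers=[-1, -1, -1, -1, -1, -1, -1, -1],
  offset=[
    [-0.5, 0.4, 0],
    [-1.1, 0.8, 0],
    [-1.7, 1.15, 0],
    [-2.4, 1.45, 0],
    [-3.1, 1.7, 0],
    [-3.8, 1.9, 0],
    [-4.2, 2.0, 0],
    [-4.4, 2.0, 0],
  ],
  turn=[
    [0, 0, 0],
    [0, 0, 0],
    [0, 0, 0],
    [0, 0, 0],
    [0, 0, 0],
    [0, 0, 0],
    [0, 0, 0],
    [0, 0, 0],
  ],
)

```text
clock: 29.45
position: [0.6103, 0.2494, 0.0516]
tool_rot: [0.72, 0.694, 0.002, -0.006]
force: [-12.0, 16.0, -0.2]
grip_width: 0.0003
```

```bash
python3 - <<'E'
from h import *
s=observe(); p=infix(s["position"]);print(s["position"],p,s["force"],s["torque"])
c=calibration("scene");im=grab_frame("scene"); save("i4.png",im,230,170,400,290,4.5); save("i4t.png",grab_frame("top"),120,130,255,225,5.5)
E
```

```text
[0.6102796  0.24939134 0.05158002] [ 82.98505637 128.75123005] [-11.99913882  15.95303194  -0.23371178] [ 3.13229604  2.3864471  -0.02916086]
```

View pics/i4.png

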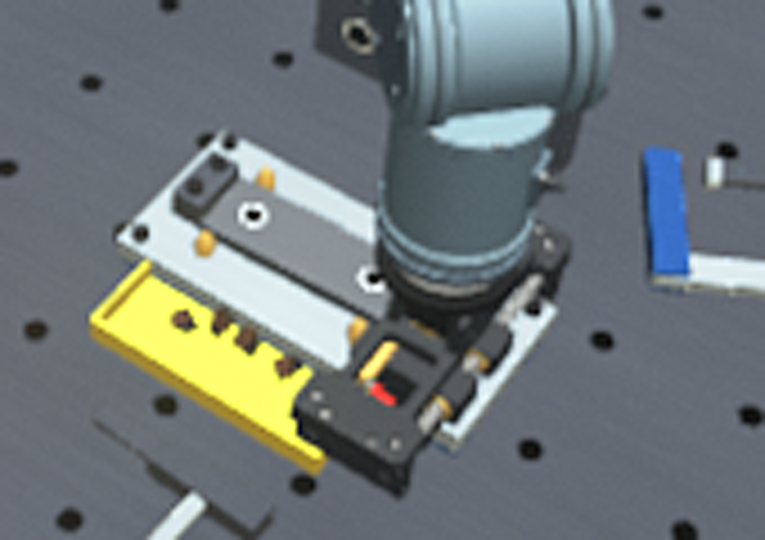

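Request:
drive_tool(
  fingers=[-1, -1, -1, -1, -1],
  offset=[
    [-0.4, 0.1, 0],
    [-0.8, 0.1, 0],
    [-1.1, 0.1, 0],
    [-1.3, 0.1, 0],
    [-1.3, 0.1, 0],
  ],
  turn=[
    [0, 0, 0],
    [0, 0, 0],
    [0, 0, 0],
    [0, 0, 0],
    [0, 0, 0],
  ],
)

```text
clock: 30.05
position: [0.6105, 0.2449, 0.052]
tool_rot: [0.718, 0.696, 0.007, -0.01]
force: [-0.5, 16.9, -6.4]
grip_width: 0.0004
```

```bash
python3 - <<'E'
from h import *
s=observe(); p=infix(s["position"]);print(s["position"],p,s["force"],s["torque"])
E
```

```text
[0.61049615 0.24485425 0.05198722] [ 83.37969844 124.22615236] [-0.53430667 16.9377494  -6.38723417] [ 3.24256912  0.2529982  -0.05652904]
```

Request:
drive_tool(
  fingers=[-1, -1, -1, -1, -1],
  offset=[
    [-0.8, 0, 0],
    [-1.2, 0, 0],
    [-1.6, 0, 0],
    [-1.8, 0, 0],
    [-1.8, 0, 0],
  ],
  turn=[
    [0, 0, 0],
    [0, 0, 0],
    [0, 0, 0],
    [0, 0, 0],
    [0, 0, 0],
  ],
)

```text
clock: 30.55
position: [0.6104, 0.2448, 0.0527]
tool_rot: [0.715, 0.699, 0.018, -0.017]
force: [5.9, 35.8, -21.2]
grip_width: 0.0004
```

```bash
python3 - <<'E'
from h import *
s=observe(); p=infix(s["position"]);print(s["position"],p,s["force"],s["torque"])
print(Ro.from_quat(s["tool_rot"]).as_matrix().round(3))
E
```

```text
[0.61035139 0.24478306 0.05270501] [ 83.23784734 124.14932501] [  5.94102449  35.75602975 -21.15646333] [ 7.10134467 -1.22829613 -0.09428141]
[[ 0.023  1.     0.002]
 [ 0.998 -0.023  0.05 ]
 [ 0.05   0.001 -0.999]]
```

Request:
drive_tool(
  fingers=[-1, -1, -1, -1, -1, -1, -1],
  offset=[
    [0.3, 0, 0],
    [1.5, 0, -0.2],
    [3, 0, -1],
    [3, 0, -5],
    [3, 0, -10],
    [-6, -3, -15],
    [-6, -3, -15],
  ],
  turn=[
    [0, 0.03, 0],
    [0, 0.05, 0],
    [0, 0.05, 0],
    [0, 0.05, 0],
    [0, 0.05, 0],
    [0, 0.05, 0],
    [0, 0.05, 0],
  ],
)

```text
clock: 31.25
position: [0.5817, 0.1847, 0.1993]
tool_rot: [0.714, 0.699, 0.038, -0.034]
force: [1.5, -0.5, -0.2]
grip_width: 0.0005
```

```bash
python3 - <<'E'
from h import *
s=observe(); p=infix(s["position"]);print(s["position"],p,s["force"],s["qd"].round(2),s["qpos"].round(2))
print(Ro.from_quat(s["tool_rot"]).as_matrix().round(3))
save("j1.png",grab_frame("wrist"))
save("j1s.png",grab_frame("scene"),230,170,400,290,4.5)
print(tool([.5,.0,.24],down(A)))
E
```

```text
[0.58172422 0.18468332 0.19932367] [56.9940981  62.97123341] [ 1.47089952 -0.46662441 -0.17331718] [ 0.91 -0.65 -0.19  0.58 -0.29  0.12  0.68] [ 0.09  0.57 -0.58  1.69  0.26  0.93 -0.59]
[[ 0.021  1.     0.007]
 [ 0.995 -0.022  0.1  ]
 [ 0.1    0.004 -0.995]]
(array([-17.49160723,  -7.72390251,  -5.75008991]), array([ 0.00552242, -0.09529242,  0.00773313]))
```

View pics/j1s.png

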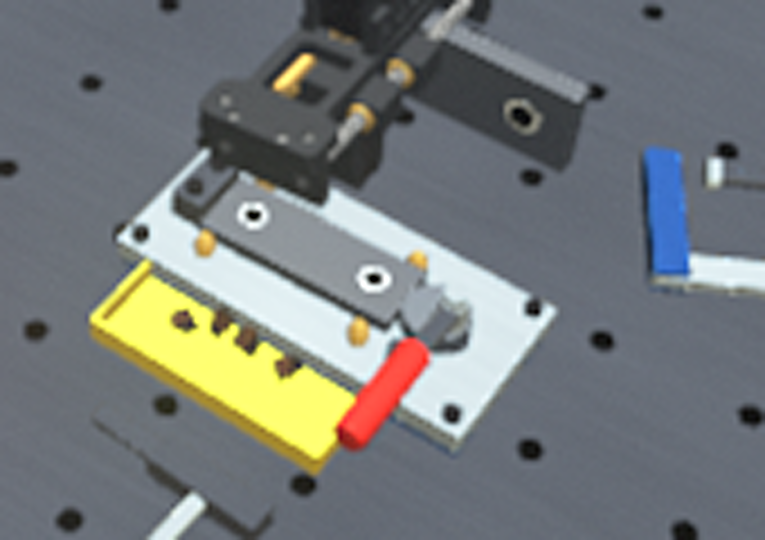

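View pics/j1.png

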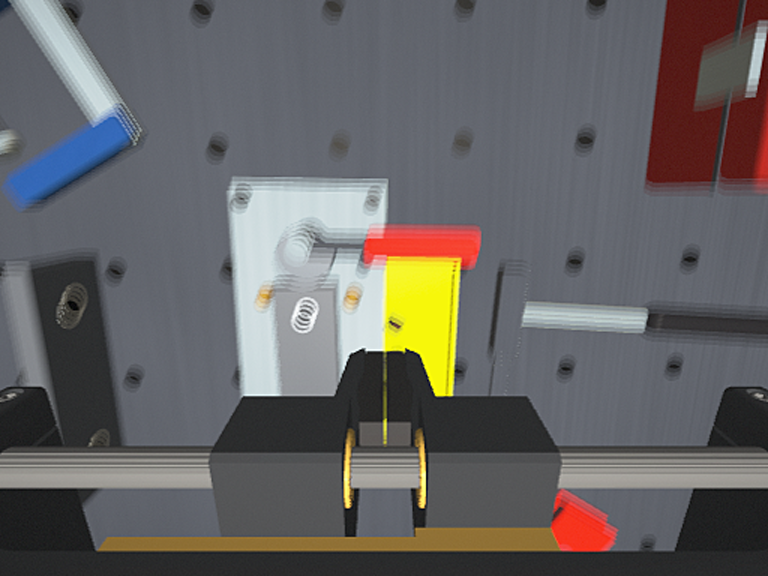

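Request:
drive_tool(
  fingers=[-1, -1, -1, -1, -1, -1, -1, -1],
  offset=[
    [-4, -2, -3],
    [-9, -4, -5.5],
    [-13, -6, -5.7],
    [-17.5, -7.7, -5.7],
    [-17.5, -7.7, -5.7],
    [-17.5, -7.7, -5.7],
    [-17.5, -7.7, -5.7],
    [-17.5, -7.7, -5.7],
  ],
  turn=[
    [0, -0.05, 0],
    [0.005, -0.095, 0.008],
    [0.005, -0.095, 0.008],
    [0.005, -0.095, 0.008],
    [0.005, -0.095, 0.008],
    [0.005, -0.095, 0.008],
    [0.005, -0.095, 0.008],
    [0.005, -0.095, 0.008],
  ],
)

```text
clock: 32.15
position: [0.5012, 0.0022, 0.2399]
tool_rot: [0.72, 0.694, 0.001, 0.0]
force: [-1.2, 0.2, 0.3]
grip_width: 0.0005
```

```bash
python3 - <<'E'
from h import *
s=observe(); print(s["position"],s["qd"].round(2))
c=calibration("wrist"); im=grab_frame("wrist"); save("j2.png",im)
h=cv2.cvtColor(im,cv2.COLOR_BGR2HSV); m=cv2.inRange(h,(0,170,80),(7,255,255))|cv2.inRange(h,(173,170,80),(180,255,255))
cs,_=cv2.findContours(m,cv2.RETR_EXTERNAL,cv2.CHAIN_APPROX_NONE)
for k in cs:
    if cv2.contourArea(k)>150:
        vx,vy,x,y=cv2.fitLine(k,cv2.DIST_L2,0,.01,.01).ravel()
        a=infix(cast(c,x-20*vx,y-20*vy,.066)); b=infix(cast(c,x+20*vx,y+20*vy,.066)); print(cv2.boundingRect(k),a,b,np.arctan2(b[0]-a[0],b[1]-a[1]), infix(cast(c,x,y,.066)))
E
```

```text
[0.50118581 0.00224763 0.23987046] [-0.    0.    0.    0.01  0.   -0.    0.01]
(385, 180, 83, 76) [ 185.38481727 -197.83375309] [ 216.65603647 -161.08948532] 0.7051034872723527 [ 201.28424737 -179.15162518]
```

View pics/j2.png

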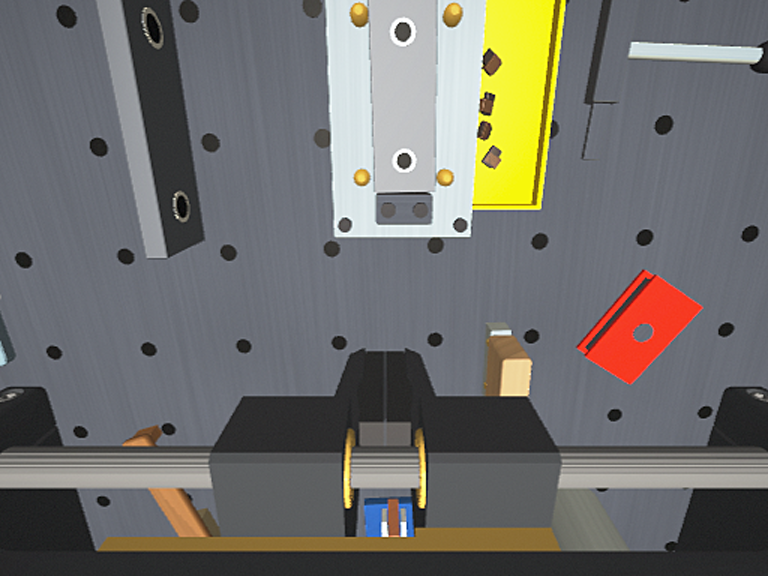

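Request:
drive_tool(
  fingers=[-1, -1, -1, -1, -1, -1],
  offset=[
    [4, 0, -2],
    [8, 0, -4],
    [10, 0, -5],
    [10, 0, -5],
    [10, 0, -5],
    [10, 0, -5],
  ],
  turn=[
    [0, 0, 0],
    [0, 0, 0],
    [0, 0, 0],
    [0, 0, 0],
    [0, 0, 0],
    [0, 0, 0],
  ],
)

```text
clock: 32.8
position: [0.5044, 0.1009, 0.289]
tool_rot: [0.72, 0.694, 0.0, -0.0]
force: [0.0, -0.1, 0.3]
grip_width: 0.0005
```

```bash
python3 - <<'E'
from h import *
s=observe(); print(s["position"],s["qd"].round(2))
c=calibration("wrist"); im=grab_frame("wrist"); save("j3.png",im)
h=cv2.cvtColor(im,cv2.COLOR_BGR2HSV); m=cv2.inRange(h,(0,170,80),(7,255,255))|cv2.inRange(h,(173,170,80),(180,255,255))
cs,_=cv2.findContours(m,cv2.RETR_EXTERNAL,cv2.CHAIN_APPROX_NONE)
for k in cs:
    if cv2.contourArea(k)>150:
        vx,vy,x,y=cv2.fitLine(k,cv2.DIST_L2,0,.01,.01).ravel()
        a=infix(cast(c,x-10*vx,y-10*vy,.066)); b=infix(cast(c,x+10*vx,y+10*vy,.066)); print(cv2.boundingRect(k),a,b,np.arctan2(b[0]-a[0],b[1]-a[1]), infix(cast(c,x,y,.066)))
E
```

```text
[0.50436945 0.10086096 0.28895812] [ 0.01 -0.    0.01  0.   -0.   -0.   -0.  ]
(366, 226, 68, 63) [ 195.48950628 -183.02290849] [ 215.10013478 -159.57876241] 0.6965941899701558 [ 205.38240188 -171.19613355]
(307, 55, 66, 19) [ 73.54569128 103.00699581] [ 98.12945115 103.58189068] 1.5474154400743834 [ 85.84100333 103.29452565]
(466, 0, 46, 35) [247.18869044 152.15752812] [270.54230998 152.59667381] 1.5519943616096614 [258.86811986 152.37715022]
```

View pics/j3.png

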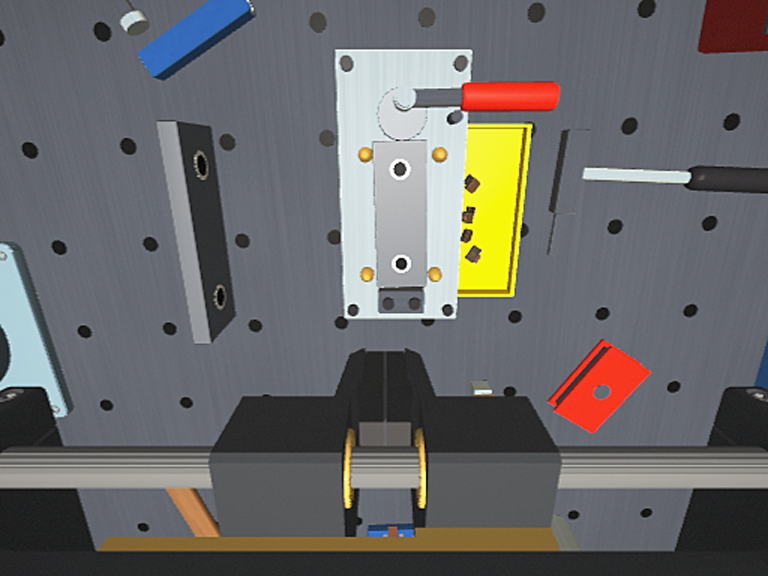

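```bash
python3 - <<'E'
from h import *
save("k1.png",grab_frame("scene"))
E
```

```text
(no output)
```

View pics/k1.png

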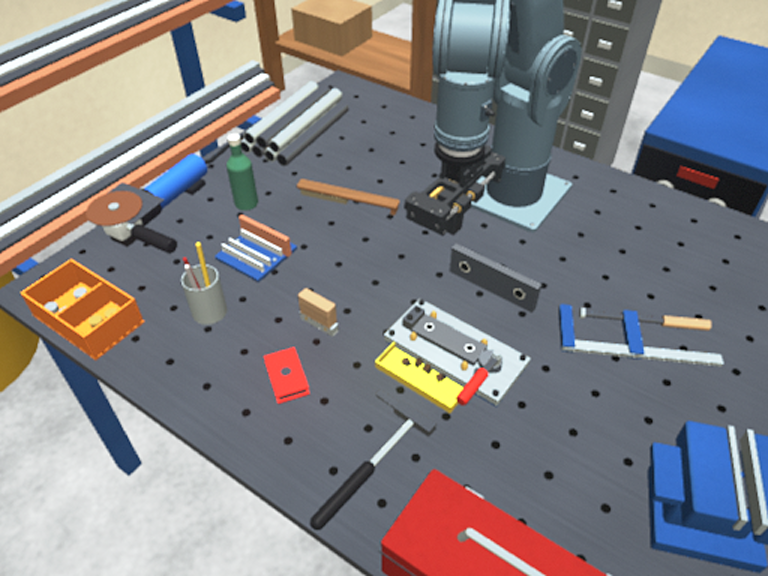

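The final picture shows the scraper upright at (317,308), the chips in the pan at (425,368), the bar clamped in the seat at (450,335), the lever closed at (473,385), and the copper bar still in its rack at (265,235). Handing in.

```bash
python3 -c "
from workcell import *
sign_off()"
```

```text
the job is handed in; nothing more can be done
```

The whole job was done in the order asked and handed in at about 33 s.

- **Chips:** I wiped all four into the catch pan with the scraper in one sweep, fingers clear of them. The last pictures show four chips in the pan and a clean bed.
- **Scraper:** It stands upright where I found it. While I laid the bar over, the gripper's body came very close to it and may have brushed it. Its grip then measured within a few mm of where I had set it down, and it was still upright.
- **Steel bar:** I took the 140 mm bar from the rack; the other dark bar measured about 206 mm. I tilted it and let it down flat on the clear table, dropping the last centimetre or so. I then gripped it by its long edges and lowered it flat between the pins with the lever open. In the last pictures it lies against the end block.
- **Lever:** I pushed it until it stopped moving while the force rose from 17 to 36 N, so it had met its stop. The last picture put it at 1.55 to 1.56 rad against 1.571, a difference I put down to measurement error.
- **Everything else:** In the final scene view the copper bar and the other things look unmoved.

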